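# Load and start the bottle shaker at the figurine repair bench

## Robot

A 6-joint arm with a two-finger parallel gripper is mounted at the origin on the work surface. World frame = base frame: x ahead of the robot, y to its left, z up, the work surface at z = 0. Lengths are in m, angles in rad, forces in N, time in s.
With the tool pointing down it reaches from about 0.35 to 0.775 m from the base axis. Payload 7.3 kg.
Tool frame: the origin (TCP) lies at the very end of the fingers, on their centre line; the grasp point (between the pads) lies 19 mm behind it; z points along the fingers, y is the line along which they close (so a half turn about z gives the same grasp; the last joint's range is limited). The gripper opens to 92 mm and grips with 3 to 60 N. Pads are 19 mm wide; open, the fingers measure 130 mm over their backs; the gripper's body (75 mm by 190 mm) begins 47 mm behind the grasp point.
Start: joints at [1.074, 0.342, 1.524, -0, 1.275, -0.146], TCP at [0.18, 0.493, 0.201] pointing down, gripper open.
Joint ranges: [-2.53, 2.53], [-0.77, 2.02], [0.04, 2.7], [-1, 4.14], [0.28, 2.66], [-3.11, 3.11]. Speed limits (rad/s): [2.57, 2.57, 3.14, 3.14, 3.14, 3.14].

## Interface

Orientations are given as [roll, pitch, yaw] about the fixed x, y, z axes, in that order (R = Rz(yaw) Ry(pitch) Rx(roll)).
In Python, from cell import telemetry, eyes, job gives the robot as it stands.
- The arm moves only by the tool apply_moves, never from a script. Its arguments are lists of equal length, an entry for each row: "delta_pos": the shift along the world's x, y, z each as a share of 0.4 m, from -1 to 1, a list of three; "dr": the turn, a rotation vector about the world's x, y, z each as a share of 0.5 rad, from -1 to 1, a list of three; "jaw": the opening, from 0 (shut) to 1 (fully open). A call has 1 to 8 rows; each row is the pose to reach, as a shift and turn from the pose commanded when the call began; what a row does not reach only later rows make up. A row lasts 1/12 s, in which the tool goes at most 41.7 mm and 7.16 degrees, less where a joint would pass 70% of its speed; a pose out of reach is approached as far as the arm can. A call with a number of a shift or a turn outside -1 to 1 is refused whole. A call with a gripper value outside its range is refused whole. The fingers move at their own pace and stop on an object; "force" is the grip in N (left out, the last holds). Time passes only in rows, so rows that repeat a pose let the fingers close. It gives the time, the measured TCP pose, the force, the opening and the grip force at its end, in the units of the state.
- telemetry.observe(): the state, without advancing time (a new reading comes with each control period).
- eyes.read_camera(name): name is "scene" or "top" or "wrist"; returns the picture (420x560x3 uint8, red, green, blue); there is no depth.
- eyes.camera_model(name): a dict with "vertical_fov" (degrees; the focal length in pixels is half the picture's height over the tangent of half this angle, whatever the lens; pixels are square), "cx", "cy" (the principal point, pixels), "rvec" (rotation vector, rad) and "tvec" (3), from world to camera coordinates, as OpenCV has them; the wrist camera has in their place "hand_eye" (4x4, takes a point from camera to tool coordinates, whose origin is the TCP and whose axes are the flange's). Camera axes: x right, y down, z forward; pixel columns grow to the right and rows downward; lengths in m; the calibration is good to about 2 mm. A picture is of the moment at which its call begins: read the wrist's pose just before it. camera_model takes no time and is no camera call.
- job.hand_in(): hands the job in; it is judged then, once.
The state is a dict: "time": time; "qpos": joint angles; "qvel": joint speeds; "joint_efforts": joint torques, N m; "tool_pos": TCP position; "tool_rot": TCP orientation; "contact_force": force on the tool from outside, world axes, zero at the start; "torque": the same for the moment, N m; "opening": finger opening in m; "grip_force": force on a finger pad.
Only numpy, scipy, OpenCV 4.12 (cv2) and the standard library are available. Lean on these libraries where they do the work, as an engineer would, in place of code of your own. Each camera call takes 0.05 s, during which the arm holds its last target. There are 200 camera calls.

## Task

Push the shaker's small park button fully down and let it up again to hold the carrier still for loading. Then lift each paint bottle up and off its forked hook and set it, and every filler tin standing loose on the bench, upright in the carrier, one to a cell and put down rather than dropped. Only once everything is in, push the large start button fully down and let it up; leave the cup, green bottle, paint can and slab where they are.

Things in the scene. Friction and masses are not known exactly. Their poses are not given: they have to be found in the camera images.
- carrier (a point): Centre of the inner floor of the shaker's open aluminium carrier, a divided tray fixed on a low grey machine: 2 cells along its x by 3 along its y, each 70 x 69 mm inside, 5 mm walls rising 40 mm above the floor; the floor is 60 mm above the bench. z up; x points away from the robot's side; the panel with the two buttons is on the +y side.
- shaker: The grey bench shaker, fixed; origin on the bench under the middle of the carrier, axes as carrier. Footprint x -95 to 95 mm, y -132 to 238 mm; its case is 50 mm high, 57 mm at the button panel (y 137 to 227 mm), 100 mm at the carrier's walls.
- cell1 (a point): Centre of the floor of carrier cell 1 (60 mm above the bench). Cells 1, 2, 3 are the row nearer the robot, 4, 5, 6 the farther row; 1 and 4 are next to the button panel. Pitch 75 mm along x, 74 mm along y.
- cell2 (a point): Centre of the floor of carrier cell 2 (60 mm above the bench). Cells 1, 2, 3 are the row nearer the robot, 4, 5, 6 the farther row; 1 and 4 are next to the button panel. Pitch 75 mm along x, 74 mm along y.
- cell3 (a point): Centre of the floor of carrier cell 3 (60 mm above the bench). Cells 1, 2, 3 are the row nearer the robot, 4, 5, 6 the farther row; 1 and 4 are next to the button panel. Pitch 75 mm along x, 74 mm along y.
- cell4 (a point): Centre of the floor of carrier cell 4 (60 mm above the bench). Cells 1, 2, 3 are the row nearer the robot, 4, 5, 6 the farther row; 1 and 4 are next to the button panel. Pitch 75 mm along x, 74 mm along y.
- cell5 (a point): Centre of the floor of carrier cell 5 (60 mm above the bench). Cells 1, 2, 3 are the row nearer the robot, 4, 5, 6 the farther row; 1 and 4 are next to the button panel. Pitch 75 mm along x, 74 mm along y.
- cell6 (a point): Centre of the floor of carrier cell 6 (60 mm above the bench). Cells 1, 2, 3 are the row nearer the robot, 4, 5, 6 the farther row; 1 and 4 are next to the button panel. Pitch 75 mm along x, 74 mm along y.
- park (a joint): Travel of the small park button (m): 0 released, 0.006 fully down; a spring of about 5 N pushes it back up.
- park_top (a point): Centre of the top face of the small park button, a round grey button 24 mm across, the one nearer the robot on the panel; pressed straight down. Its top stands 79 mm above the bench, 10 mm proud of its steel ring.
- start (a joint): Travel of the large start button (m): 0 released, 0.006 fully down; a spring of about 5 N pushes it back up.
- start_top (a point): Centre of the top face of the large start button, a round grey button 40 mm across, the one farther from the robot on the panel, 78 mm from the small one; pressed straight down. Its top stands 79 mm above the bench.
- rack: Low bench rack, fixed: a bar with four forked steel hooks pointing to its -x (to the robot), at y = -127.5, -42.5, 42.5, 127.5 mm. Origin on the bench under the bar; z up. A hook is two level prongs 8 mm thick, 23 mm apart, tops 155 mm above the bench, ending at x = -85 mm in lips turned up 8 mm. All is below 165 mm. Bottles hang about 52 mm in front of the bar.
- bottle1: White paint bottle, black cap, round about z; hangs by its collar in a hook of the rack (may be absent). Origin: centre of its underside. Body 44 mm across up to 44 mm, shoulder to 53, neck 17 across to 82, collar 36 across 82 to 86, cap 26 across 86 to 114 (its top). Hanging, it can rise about 20 mm before the shoulder meets the prongs; over 8 mm clears the lips. 0.12 kg.
- bottle2: White paint bottle, black cap, round about z; hangs by its collar in a hook of the rack (may be absent). Origin: centre of its underside. Body 44 mm across up to 44 mm, shoulder to 53, neck 17 across to 82, collar 36 across 82 to 86, cap 26 across 86 to 114 (its top). Hanging, it can rise about 20 mm before the shoulder meets the prongs; over 8 mm clears the lips. 0.12 kg.
- bottle3: White paint bottle, black cap, round about z; hangs by its collar in a hook of the rack (may be absent). Origin: centre of its underside. Body 44 mm across up to 44 mm, shoulder to 53, neck 17 across to 82, collar 36 across 82 to 86, cap 26 across 86 to 114 (its top). Hanging, it can rise about 20 mm before the shoulder meets the prongs; over 8 mm clears the lips. 0.12 kg.
- bottle4: White paint bottle, black cap, round about z; hangs by its collar in a hook of the rack (may be absent). Origin: centre of its underside. Body 44 mm across up to 44 mm, shoulder to 53, neck 17 across to 82, collar 36 across 82 to 86, cap 26 across 86 to 114 (its top). Hanging, it can rise about 20 mm before the shoulder meets the prongs; over 8 mm clears the lips. 0.12 kg.
- tin1: Plain steel filler tin with a paper band, 48 mm across, 64 mm tall, part-used and heavy at the bottom, round about its z axis, stands on the bench in front of the rack (may be absent). Origin at the centre of its underside. 0.2 kg.
- tin2: Plain steel filler tin with a paper band, 48 mm across, 64 mm tall, part-used and heavy at the bottom, round about its z axis, stands on the bench in front of the rack (may be absent). Origin at the centre of its underside. 0.2 kg.
- tin3: Plain steel filler tin with a paper band, 48 mm across, 64 mm tall, part-used and heavy at the bottom, round about its z axis, stands on the bench in front of the rack (may be absent). Origin at the centre of its underside. 0.2 kg.
- cup: Bystander: white plastic cup, 76 mm across, 105 mm tall; origin at its underside.
- spray: Bystander: green bottle with white top, 48 mm across, 140 mm tall; origin at its underside.
- paintcan: Bystander: paint can, 100 mm across, 115 mm tall; origin at its underside.
- palette: Bystander: flat clay-coloured slab 100 x 130 x 8 mm; origin at its underside.
Not all that is in view belongs to the job. Leave any red look-alike of the tin2 alone.

How it is judged:
On the way, in this order (a step that is already met when the one before it is completed fails the run):
1. the small park button is pushed fully down (value of joint park above 0.005 m), for 0.05 s.
2. the park button is let up again (value of joint park below 0.0015 m), for 0.05 s.
3. every bottle and tin stands upright in a cell of the carrier, one to a cell, released (z of bottle1 in the frame of carrier between -0.006 and 0.006 m and angle between each of bottle1, bottle2, bottle3, bottle4, tin1, tin2, tin3's own z axis and vertical below 0.15 rad and x of bottle1 in the frame of carrier between -0.075 and 0.075 m and y of bottle1 in the frame of carrier between -0.11 and 0.11 m and z of bottle2 in the frame of carrier between -0.006 and 0.006 m and x of bottle2 in the frame of carrier between -0.075 and 0.075 m and y of bottle2 in the frame of carrier between -0.11 and 0.11 m and z of bottle3 in the frame of carrier between -0.006 and 0.006 m and x of bottle3 in the frame of carrier between -0.075 and 0.075 m and y of bottle3 in the frame of carrier between -0.11 and 0.11 m and z of bottle4 in the frame of carrier between -0.006 and 0.006 m and x of bottle4 in the frame of carrier between -0.075 and 0.075 m and y of bottle4 in the frame of carrier between -0.11 and 0.11 m and z of tin1 in the frame of carrier between -0.006 and 0.006 m and x of tin1 in the frame of carrier between -0.075 and 0.075 m and y of tin1 in the frame of carrier between -0.11 and 0.11 m and z of tin2 in the frame of carrier between -0.006 and 0.006 m and x of tin2 in the frame of carrier between -0.075 and 0.075 m and y of tin2 in the frame of carrier between -0.11 and 0.11 m and z of tin3 in the frame of carrier between -0.006 and 0.006 m and x of tin3 in the frame of carrier between -0.075 and 0.075 m and y of tin3 in the frame of carrier between -0.11 and 0.11 m and contact force between the fingers and bottle1 below 0.1 N and linear speed of each of bottle1, bottle2, bottle3, bottle4, tin1, tin2, tin3 below 0.03 m/s and contact force between the fingers and bottle2 below 0.1 N and contact force between the fingers and bottle3 below 0.1 N and contact force between the fingers and bottle4 below 0.1 N and contact force between the fingers and tin1 below 0.1 N and contact force between the fingers and tin2 below 0.1 N and contact force between the fingers and tin3 below 0.1 N), for 0.2 s.
4. the large start button is pushed fully down (value of joint start above 0.005 m), for 0.05 s.
5. the start button is let up again (value of joint start below 0.0015 m), for 0.05 s.
At the end, for the whole second after the job is handed in: Every bottle and tin present stands upright (within 0.15 rad) on the floor of a carrier cell (origin inside the carrier's walls and within 6 mm of the floor's height; a cell has room for one only), released and at rest; both buttons are up (under 1.5 mm) (all of step 3 and value of joint each of start, park below 0.0015 m); the robot touches nothing.
It fails at once if the start button is pushed while a bottle or tin is not yet in the carrier (value of joint start above 0.003 m and (not (z of bottle1 in the frame of carrier between -0.006 and 0.006 m and angle between bottle1's own z axis and vertical below 0.15 rad and x of bottle1 in the frame of carrier between -0.075 and 0.075 m and y of bottle1 in the frame of carrier between -0.11 and 0.11 m) or not (z of bottle2 in the frame of carrier between -0.006 and 0.006 m and angle between bottle2's own z axis and vertical below 0.15 rad and x of bottle2 in the frame of carrier between -0.075 and 0.075 m and y of bottle2 in the frame of carrier between -0.11 and 0.11 m) or not (z of bottle3 in the frame of carrier between -0.006 and 0.006 m and angle between bottle3's own z axis and vertical below 0.15 rad and x of bottle3 in the frame of carrier between -0.075 and 0.075 m and y of bottle3 in the frame of carrier between -0.11 and 0.11 m) or not (z of bottle4 in the frame of carrier between -0.006 and 0.006 m and angle between bottle4's own z axis and vertical below 0.15 rad and x of bottle4 in the frame of carrier between -0.075 and 0.075 m and y of bottle4 in the frame of carrier between -0.11 and 0.11 m) or not (z of tin1 in the frame of carrier between -0.006 and 0.006 m and angle between tin1's own z axis and vertical below 0.15 rad and x of tin1 in the frame of carrier between -0.075 and 0.075 m and y of tin1 in the frame of carrier between -0.11 and 0.11 m) or not (z of tin2 in the frame of carrier between -0.006 and 0.006 m and angle between tin2's own z axis and vertical below 0.15 rad and x of tin2 in the frame of carrier between -0.075 and 0.075 m and y of tin2 in the frame of carrier between -0.11 and 0.11 m) or not (z of tin3 in the frame of carrier between -0.006 and 0.006 m and angle between tin3's own z axis and vertical below 0.15 rad and x of tin3 in the frame of carrier between -0.075 and 0.075 m and y of tin3 in the frame of carrier between -0.11 and 0.11 m))).
It fails at once if a bottle or tin is let go over the carrier more than 50 mm above the cell floor ((z of bottle1 in the frame of carrier above 0.05 m and x of bottle1 in the frame of carrier between -0.08 and 0.08 m and y of bottle1 in the frame of carrier between -0.115 and 0.115 m and contact force between the fingers and bottle1 below 0.05 N) or (z of bottle2 in the frame of carrier above 0.05 m and x of bottle2 in the frame of carrier between -0.08 and 0.08 m and y of bottle2 in the frame of carrier between -0.115 and 0.115 m and contact force between the fingers and bottle2 below 0.05 N) or (z of bottle3 in the frame of carrier above 0.05 m and x of bottle3 in the frame of carrier between -0.08 and 0.08 m and y of bottle3 in the frame of carrier between -0.115 and 0.115 m and contact force between the fingers and bottle3 below 0.05 N) or (z of bottle4 in the frame of carrier above 0.05 m and x of bottle4 in the frame of carrier between -0.08 and 0.08 m and y of bottle4 in the frame of carrier between -0.115 and 0.115 m and contact force between the fingers and bottle4 below 0.05 N) or (z of tin1 in the frame of carrier above 0.05 m and x of tin1 in the frame of carrier between -0.08 and 0.08 m and y of tin1 in the frame of carrier between -0.115 and 0.115 m and contact force between the fingers and tin1 below 0.05 N) or (z of tin2 in the frame of carrier above 0.05 m and x of tin2 in the frame of carrier between -0.08 and 0.08 m and y of tin2 in the frame of carrier between -0.115 and 0.115 m and contact force between the fingers and tin2 below 0.05 N) or (z of tin3 in the frame of carrier above 0.05 m and x of tin3 in the frame of carrier between -0.08 and 0.08 m and y of tin3 in the frame of carrier between -0.115 and 0.115 m and contact force between the fingers and tin3 below 0.05 N)).
It fails at once if a bystander (cup, green bottle, paint can, slab) is moved more than 40 mm or knocked over (distance of any of cup, spray, paintcan, palette from where it was at the start of the episode above 0.04 m or angle between any of cup, spray, paintcan, palette's own z axis and vertical above 0.4 rad).
Of bottle1, bottle2, bottle3, bottle4 only 2 to 3 are there at a start; the rules pass over those that are not, and their reading is None.
Of tin1, tin2, tin3 only 2 to 3 are there at a start; the rules pass over those that are not, and their reading is None.
At some moment in a run one of tin1, tin2, tin3 may be knocked a few centimetres aside while the robot is not near it.
It also fails if it takes over 210 s, if anything falls off the work surface, if the arm or the gripper's body presses on something with over 40 N, if the wrist force passes 120 N, or if a joint passes its speed limit or range.

## Working session

There is one attempt and no reset: what is moved stays moved. The work goes in short steps, Python scripts to look and compute and a tool call to move; the robot and the scene stay as the last step left them, time stands still between calls to the robot, and variables do not carry over. Pictures are saved under pics/ and viewed, at most 14 in all, crops included, and the job is handed in when it is done.

Besides the shell and the picture viewer there is one more tool, called as name(argument=value, ...) on one line, values as JSON. apply_moves: Moves the arm, as the interface text tells. Its arguments: {"type":"object","properties":{"delta_pos":{"type":"array"},"dr":{"type":"array"},"jaw":{"type":"array"},"force":{"type":"number"}},"required":["delta_pos","dr","jaw"]}

```bash
mkdir -p pics; ls; cat > h.py <<'E'
import numpy as np, cv2
from cell import telemetry, eyes, job
from scipy.spatial.transform import Rotation as R
def K(m): 
    f=210/np.tan(np.radians(m['vertical_fov'])/2); return np.array([[f,0,m['cx']],[0,f,m['cy']],[0,0,1]])
def cam(n):
    m=eyes.camera_model(n)
    if 'rvec' in m: return K(m),R.from_rotvec(np.ravel(m['rvec'])).as_matrix(),np.ravel(m['tvec'])
    s=telemetry.observe(); T=np.eye(4); T[:3,:3]=R.from_euler('xyz',s['tool_rot']).as_matrix(); T[:3,3]=s['tool_pos']
    C=np.linalg.inv(T@np.array(m['hand_eye'])); return K(m),C[:3,:3],C[:3,3]
def snap(n,name):
    c=cam(n); im=eyes.read_camera(n); cv2.imwrite(f'pics/{name}.png',im[...,::-1]); np.savez(f'pics/{name}.npz',K=c[0],R=c[1],t=c[2]); return im
def load(name):
    z=np.load(f'pics/{name}.npz'); return z['K'],z['R'],z['t']
def proj(c,X): 
    p=c[0]@(c[1]@np.asarray(X,float).T+c[2][:,None]); return (p[:2]/p[2]).T
def ray(c,uv):
    d=c[1].T@np.linalg.inv(c[0])@np.array([*uv,1.]); return -c[1].T@c[2],d
def onz(c,uv,z):
    o,d=ray(c,uv); return o+d*(z-o[2])/d[2]
def tri(obs):
    A=np.zeros((3,3));b=np.zeros(3)
    for c,uv in obs:
        o,d=ray(c,uv); d=d/np.linalg.norm(d); P=np.eye(3)-np.outer(d,d); A+=P;b+=P@o
    X=np.linalg.solve(A,b); return X,[np.round(proj(c,[X])[0]-uv,1) for c,uv in obs]
E
python3 - <<'E'
from h import *
for n in ('scene','top','wrist'): snap(n,n+'0'); print(n,eyes.camera_model(n))
s=telemetry.observe(); print(s)
a=[cv2.imread(f'pics/{n}0.png') for n in('scene','top')]
E
```

```text
pics
scene {'vertical_fov': 51.58057657221806, 'cx': 278.66426558623493, 'cy': 206.6537761741391, 'rvec': array([ 2.19092221,  1.12520729, -0.4263883 ]), 'tvec': array([-0.25927975, -0.31673961,  1.54173103])}
top {'vertical_fov': 54.780671005333, 'cx': 275.1032610033321, 'cy': 213.1499794375625, 'rvec': array([ 2.17339392, -2.14252941,  0.12435514]), 'tvec': array([-0.08547855,  0.5590203 ,  1.3235415 ])}
wrist {'vertical_fov': 68.92971967653725, 'cx': 282.8549838860017, 'cy': 209.735762847336, 'hand_eye': array([[ 5.30322287e-04, -9.61260753e-01, -2.75640134e-01,
         7.30230618e-02],
       [ 9.99999851e-01,  4.73685966e-04,  2.72044852e-04,
        -4.52166004e-05],
       [-1.30939176e-04, -2.75640238e-01,  9.61260861e-01,
        -1.84307682e-01],
       [ 0.00000000e+00,  0.00000000e+00,  0.00000000e+00,
         1.00000000e+00]])}
{'time': 0.15, 'qpos': array([ 1.07399467e+00,  3.42566974e-01,  1.52475756e+00,  2.99209544e-05,
        1.27542454e+00, -1.45987845e-01]), 'qvel': array([ 0.00099497, -0.00098624, -0.00261764, -0.00151843,  0.00117494,
        0.00057394]), 'joint_efforts': array([ 1.43316825e-03, -4.31469262e+01, -2.44354838e+01,  7.19114416e-02,
        5.36629348e-02, -1.12236187e-04]), 'tool_pos': array([0.1802308 , 0.49275029, 0.20021638]), 'tool_rot': array([-3.14045269e+00, -1.96536183e-04,  2.79077001e+00]), 'contact_force': array([-0.82175802,  0.31781787, -1.12692724]), 'torque': array([0.03585678, 0.01488285, 0.00618393]), 'grip_force': 0.0, 'opening': 0.09182015226003476}
```

View pics/scene0.png

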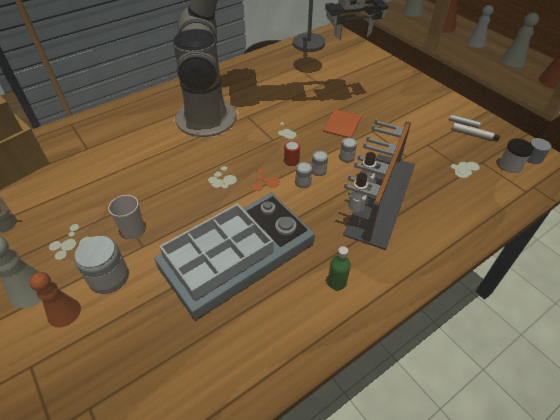

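View pics/top0.png

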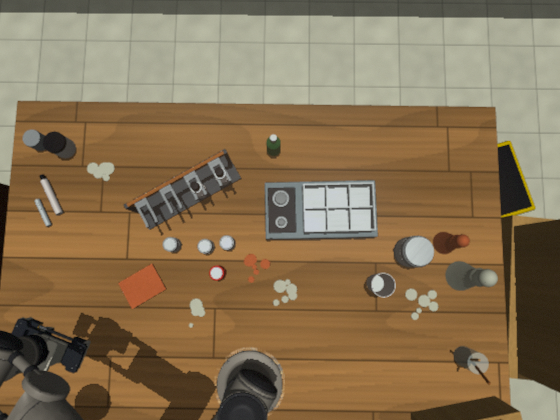

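The scene shows two bottles hanging on the rack, with caps at about (370,158) and (362,180). Three plain tins stand at (304,175), (320,162) and (349,149), and the red look-alike is at (292,153). In the top view the tins are at (172,245), (205,247) and (227,243), and the red one at (217,273). The shaker is at (320,210), with the small button at (281,222) and the large one at (281,198). Next I'll check these in one close crop.

```bash
python3 - <<'E'
import cv2, numpy as np
a=cv2.imread('pics/top0.png')[140:290,120:390]; b=cv2.imread('pics/scene0.png')[105:250,260:430]
a=cv2.resize(a,(800,444)[:2],interpolation=cv2.INTER_CUBIC) 
cv2.imwrite('pics/c1.png',a)
b=cv2.resize(b,None,fx=4,fy=4,interpolation=cv2.INTER_CUBIC); cv2.imwrite('pics/c2.png',b)
E
```

```text
(no output)
```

View pics/c1.png

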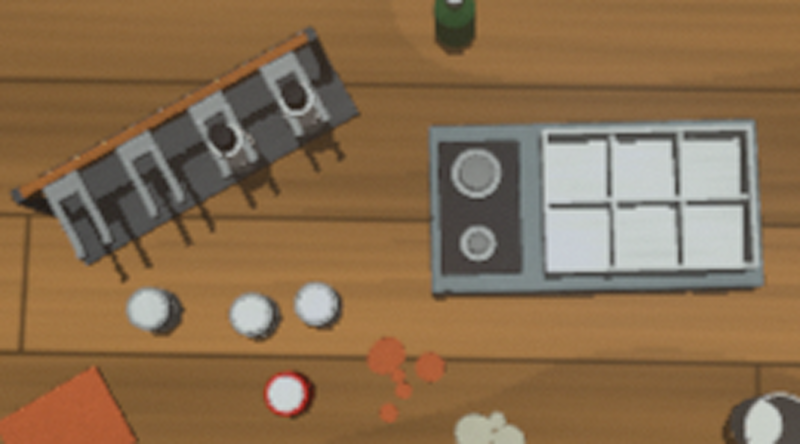

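View pics/c2.png

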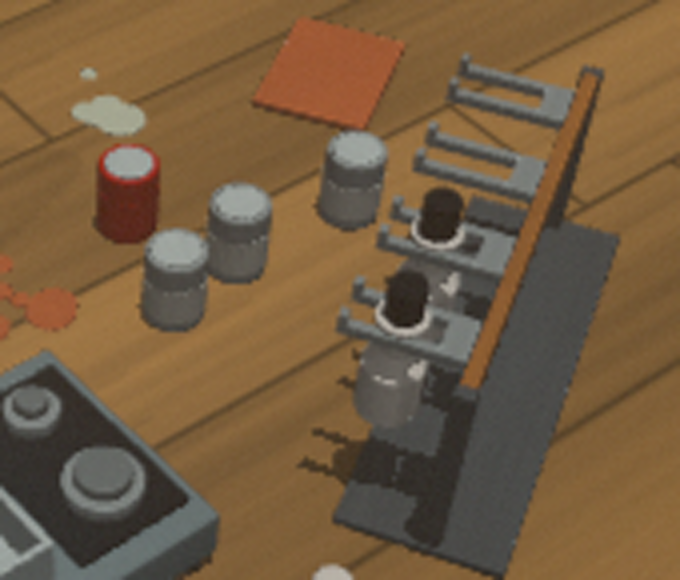

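```bash
python3 - <<'E'
from h import *
T,S=load('top0'),load('scene0')
t=lambda u,v:np.array([(u+.5)/2.963-.5+120,(v+.5)/2.963-.5+140]); s=lambda u,v:np.array([(u+.5)/4-.5+260,(v+.5)/4-.5+105])
P=dict(tinA=((149,307),(357,146)),tinB=((251,312),(240,198)),tinC=((317,301),(177,247)),red=((287,394),(129,162)),
park=((478,242),(31,402)),start=((476,172),(103,470)),b1=((219,133),(443,197)),b2=((294,92),(409,280)),
bar1=((14,195),(593,70)),bar2=((312,32),(470,388)))
for k,(a,b) in P.items(): 
    X,e=tri([(T,t(*a)),(S,s(*b))]); print(k,X.round(4),e)
E
python3 - <<'E'
import cv2
b=cv2.imread('pics/scene0.png')[180:320,140:330]
cv2.imwrite('pics/c3.png',cv2.resize(b,None,fx=4,fy=4,interpolation=cv2.INTER_CUBIC))
E
```

```text
tinA [0.4533 0.2604 0.0724] [array([-0.2, -0.1]), array([-0.2,  0. ])]
tinB [0.4489 0.1483 0.0741] [array([0., 0.]), array([ 0., -0.])]
tinC [0.4623 0.0776 0.0727] [array([-0.1, -0.1]), array([-0.2,  0. ])]
red [0.3619 0.1082 0.0686] [array([-0.3, -0.2]), array([-0.4,  0. ])]
park [ 0.5285 -0.0971  0.0773] [array([-0., -0.]), array([-0.,  0.])]
start [ 0.6054 -0.0938  0.0794] [array([-0., -0.]), array([-0.,  0.])]
b1 [0.6232 0.1654 0.1918] [array([0.2, 0.1]), array([ 0.2, -0. ])]
b2 [0.6671 0.0924 0.1927] [array([-0.3, -0.2]), array([-0.4,  0.1])]
bar1 [0.5617 0.3805 0.1594] [array([0.2, 0.1]), array([ 0.2, -0.1])]
bar2 [0.738  0.0807 0.1644] [array([-0.5, -0.4]), array([-0.8,  0.1])]
```

View pics/c3.png

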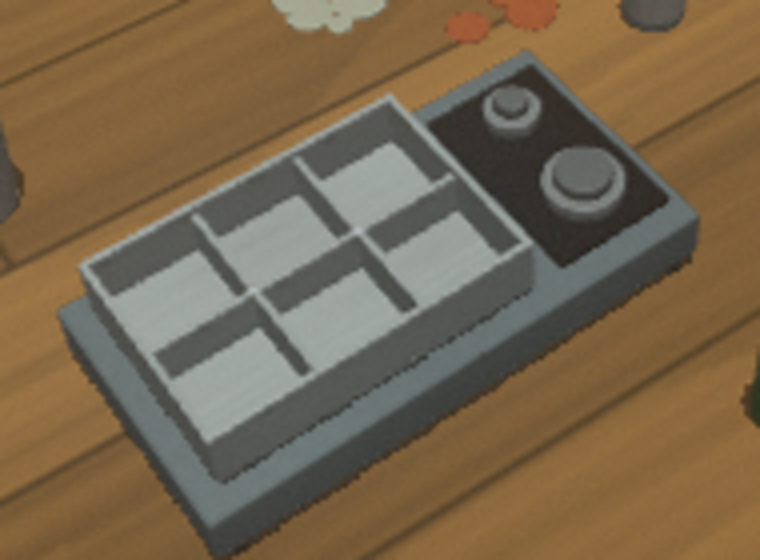

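Crop c3 shows the carrier and panel clearly: two round buttons, with the small one nearer the robot. The choices are three plain tins and two bottles; the red tin at top (217,273) is excluded. Next I move towards the shaker for wrist views.

apply_moves(delta_pos=[[0.4, -0.7, 0.2], [0.4, -0.7, 0.2], [0.4, -0.7, 0.2], [0.4, -0.7, 0.2], [0.4, -0.7, 0.2], [0.4, -0.7, 0.2], [0.4, -0.7, 0.2], [0.4, -0.7, 0.2]], dr=[[0, 0, -1], [0, 0, -1], [0, 0, -1], [0, 0, -1], [0, 0, -1], [0, 0, -1], [0, 0, -1], [0, 0, -1]], jaw=[1, 1, 1, 1, 1, 1, 1, 1])

```text
time: 0.82
tool_pos: [0.3407, 0.2111, 0.2812]
tool_rot: [3.141, 0.0, 2.291]
contact_force: [1.1, 0.3, -0.3]
opening: 0.0917
grip_force: 0.0
```

```bash
python3 - <<'E'
from h import *
s=telemetry.observe(); print(s['time'],s['tool_pos'],s['tool_rot'],s['qpos'].round(2))
snap('wrist','w1')
E
```

```text
0.8167 [0.34072155 0.21114535 0.2812425 ] [3.14136545e+00 1.28671088e-04 2.29099786e+00] [ 0.36  0.05  1.67 -0.    1.42 -0.36]
```

apply_moves(delta_pos=[[0.3, -0.6, 0.1], [0.3, -0.6, 0.1], [0.3, -0.6, 0.1], [0.3, -0.6, 0.1], [0.3, -0.6, 0.1], [0.3, -0.6, 0.1], [0.3, -0.6, 0.1], [0.3, -0.6, 0.1]], dr=[[0, 0, -1], [0, 0, -1], [0, 0, -1], [0, 0, -1], [0, 0, -1], [0, 0, -1], [0, 0, -1], [0, 0, -1]], jaw=[1, 1, 1, 1, 1, 1, 1, 1])

```text
time: 1.53
tool_pos: [0.4621, -0.0306, 0.3204]
tool_rot: [-3.141, 0.001, 1.786]
contact_force: [-0.9, 0.1, -0.4]
opening: 0.0918
grip_force: 0.0
```

```bash
python3 - <<'E'
from h import *
s=telemetry.observe(); print(s['time'],s['tool_pos'],s['tool_rot'],s['qpos'].round(2))
a=snap('wrist','w2'); b=cv2.imread('pics/w1.png')
cv2.imwrite('pics/w12.png',np.hstack([cv2.resize(x,(400,300),interpolation=cv2.INTER_AREA) for x in (b,a[...,::-1])]))
E
```

```text
1.5333 [ 0.46206742 -0.03056188  0.32037934] [-3.14149588e+00  1.19486893e-03  1.78606344e+00] [-0.23  0.16  1.45 -0.    1.54 -0.45]
```

View pics/w12.png

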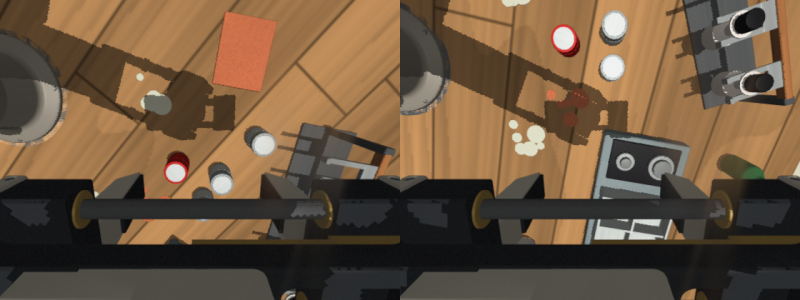

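```bash
python3 - <<'E'
import cv2
a=cv2.imread('pics/w2.png')[0:285,160:560]
cv2.imwrite('pics/c4.png',cv2.resize(a,(800,570),interpolation=cv2.INTER_CUBIC))
E
```

```text
(no output)
```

View pics/c4.png

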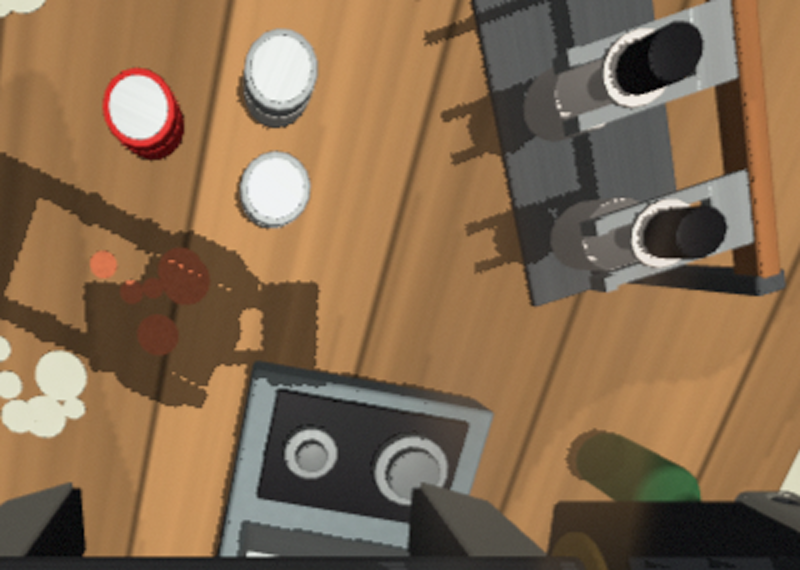

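The crop shows tins B (280,67) and C (275,187), the red tin (138,107), the park button (312,456), the start button (417,472), and the caps at (675,52) and (701,231). I'll triangulate from three views.

```bash
python3 - <<'E'
from h import *
from scipy.optimize import least_squares
T,S,W=load('top0'),load('scene0'),load('w2')
t=lambda u,v:np.array([(u+.5)/2.963-.5+120,(v+.5)/2.963-.5+140]); s=lambda u,v:np.array([(u+.5)/4-.5+260,(v+.5)/4-.5+105])
w=lambda u,v:np.array([(u+.5)/2-.5+160,(v+.5)/2-.5]); s3=lambda u,v:np.array([(u+.5)/4-.5+140,(v+.5)/4-.5+180])
P=dict(tinB=((251,312),(240,198),(280,67)),tinC=((317,301),(177,247),(275,187)),red=((287,394),(129,162),(138,107)),
park=((478,242),(31,402),(312,456)),start=((476,172),(103,470),(417,472)),b1=((219,133),(443,197),(675,52)),b2=((294,92),(409,280),(701,231)))
for k,(a,b,c) in P.items():
    X,e=tri([(T,t(*a)),(S,s(*b)),(W,w(*c))]); X2,e2=tri([(T,t(*a)),(W,w(*c))]);X3,_=tri([(S,s(*b)),(W,w(*c))]);print(k,X.round(4),X2.round(4),X3.round(4),*e)
M=[((-77.5,113.5,100),S,s3(391,96)),((77.5,113.5,100),S,s3(532,243)),((-77.5,-113.5,100),S,s3(80,267)),((77.5,-113.5,100),S,s3(210,443)),
((-95,-132,50),S,s3(60,316)),((95,-132,50),S,s3(207,523)),((95,238,50),S,s3(697,214)),((-95,238,50),S,s3(528,52)),
((77.5,113.5,100),T,t(543,131)),((77.5,-113.5,100),T,t(752,123)),((-77.5,-113.5,100),T,t(755,267)),((-77.5,113.5,100),T,t(545,275)),
((95,238,50),T,t(430,127)),((-95,238,50),T,t(434,294)),((-95,-132,50),T,t(763,285)),
((-95,238,50),W,w(252,365)),((95,238,50),W,w(492,411))]
def f(p,z=0):
    Rz=R.from_euler('z',p[2]).as_matrix(); return np.concatenate([proj(c,[Rz@(np.array(m)/1e3)+[p[0],p[1],0]])[0]-uv for m,c,uv in M])
r=least_squares(f,[.57,-.28,0],loss='soft_l1'); print(r.x,f(r.x).reshape(-1,2).round(1).tolist())
E
```

```text
tinB [0.4472 0.1497 0.0724] [0.4464 0.14   0.118 ] [0.4452 0.1516 0.0697] [-0.3  0.6] [ 0.  -0.1] [1.3 1.5]
tinC [0.4603 0.0796 0.0701] [0.4611 0.0821 0.0459] [0.4584 0.0816 0.0676] [-0.6  0.6] [-0.1  0. ] [1.1 1.8]
red [0.3613 0.109  0.068 ] [0.3615 0.1081 0.0716] [0.3607 0.1103 0.0669] [-0.5 -0. ] [-0.3 -0. ] [0.3 0.9]
park [ 0.5279 -0.0964  0.0757] [ 0.5289 -0.0973  0.07  ] [ 0.5273 -0.0959  0.0753] [-0.2  0.2] [0.1 0.1] [0.2 0.6]
start [ 0.6056 -0.0925  0.0779] [ 0.6078 -0.0932  0.0711] [ 0.6054 -0.0917  0.0778] [-0.4 -0. ] [0.4 0.2] [-1.   1.2]
b1 [0.6222 0.1663 0.1898] [0.6253 0.1686 0.1815] [0.6211 0.1665 0.1893] [0.  0.6] [0.1 0.2] [ 1.9 -0. ]
b2 [0.666  0.0943 0.19  ] [0.6684 0.0947 0.1841] [0.6651 0.0959 0.1892] [-0.8  0.4] [-0.3  0.3] [1.  1.7]
[ 0.57543405 -0.27906987  0.04000902] [[-0.4, -0.5], [0.4, 0.2], [-0.9, -0.1], [-0.5, 0.6], [-1.8, -1.2], [0.4, 1.8], [1.3, -0.2], [-0.5, -1.4], [-1.0, -0.1], [-0.8, 0.8], [0.8, 0.4], [-0.0, -0.5], [-1.3, -0.1], [-1.3, 0.5], [0.4, 0.6], [0.1, 1.4], [1.5, -0.4]]
```

apply_moves(delta_pos=[[0.166, -0.167, -0.3], [0.166, -0.167, -0.3], [0.166, -0.167, -0.3], [0.166, -0.167, -0.3], [0.166, -0.167, -0.55], [0.166, -0.167, -0.55], [0.166, -0.167, -0.55], [0.166, -0.167, -0.55]], dr=[[0, 0, -1], [0, 0, -1], [0, 0, -1], [0, 0, -1], [0, 0, -1], [0, 0, -1], [0, 0, -1], [0, 0, -1]], jaw=[0, 0, 0, 0, 0, 0, 0, 0])

```text
time: 2.25
tool_pos: [0.5232, -0.0912, 0.0962]
tool_rot: [-3.132, -0.001, 1.292]
contact_force: [-0.8, -0.2, 0.0]
opening: 0.043
grip_force: 0.0
```

apply_moves(delta_pos=[[0, 0, 0], [0, 0, 0], [0, 0, 0], [0, 0, 0], [0, 0, 0], [0, 0, 0]], dr=[[0, 0, 0], [0, 0, 0], [0, 0, 0], [0, 0, 0], [0, 0, 0], [0, 0, 0]], jaw=[0, 0, 0, 0, 0, 0])

```text
time: 2.75
tool_pos: [0.5272, -0.0938, 0.1016]
tool_rot: [3.14, 0.0, 1.291]
contact_force: [-0.1, -0.1, 0.4]
opening: 0.0031
grip_force: 0.0
```

apply_moves(delta_pos=[[0.003, -0.009, -0.03], [0.003, -0.009, -0.055], [0.003, -0.009, -0.065], [0.003, -0.009, -0.073], [0.003, -0.009, -0.073], [0.003, -0.009, -0.073], [0.003, -0.009, -0.073]], dr=[[0, 0, 0], [0, 0, 0], [0, 0, 0], [0, 0, 0], [0, 0, 0], [0, 0, 0], [0, 0, 0]], jaw=[0, 0, 0, 0, 0, 0, 0])

```text
time: 3.33
tool_pos: [0.5282, -0.0974, 0.0719]
tool_rot: [3.141, 0.0, 1.291]
contact_force: [0.9, 0.7, 0.3]
opening: 0.0003
grip_force: 0.0
```

apply_moves(delta_pos=[[0, 0, -0.003], [0, 0, -0.006], [0, 0, -0.006], [0, 0, -0.006]], dr=[[0, 0, 0], [0, 0, 0], [0, 0, 0], [0, 0, 0]], jaw=[0, 0, 0, 0])

```text
time: 3.67
tool_pos: [0.528, -0.0974, 0.0692]
tool_rot: [3.141, 0.0, 1.291]
contact_force: [0.1, -0.2, 0.1]
opening: 0.0006
grip_force: 0.0
```

```bash
python3 - <<'E'
from h import *
c=snap('scene','s1')[170:290,200:360]
s=telemetry.observe(); print(s['tool_pos'],s['contact_force'],s['torque'])
cv2.imwrite('pics/c5.png',cv2.resize(c[...,::-1],None,fx=4,fy=4,interpolation=cv2.INTER_CUBIC))
E
```

```text
[ 0.52796332 -0.09734189  0.06915895] [-0.41709162 -0.62956671  0.13674362] [-0.06780522  0.05977498 -0.03571088]
```

View pics/c5.png

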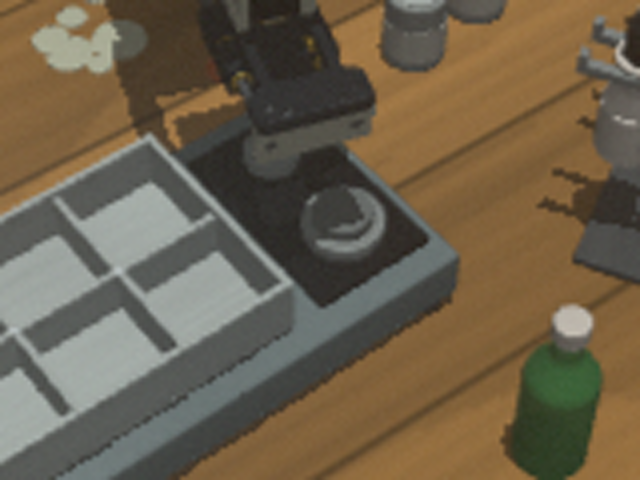

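```bash
python3 - <<'E'
from h import *
c=snap('wrist','w3'); W=load('w3')
s=telemetry.observe(); T=np.eye(4); Rm=R.from_euler('xyz',s['tool_rot']).as_matrix()
print(proj(W,[s['tool_pos'],[.5285,-.0975,.079],[.6055,-.0925,.079]]), proj(W,[s['tool_pos']+Rm@[0,y,0] for y in(-.046,.046)]))
cv2.imwrite('pics/c6.png',cv2.resize(c[100:400,80:480,::-1],None,fx=2,fy=2,interpolation=cv2.INTER_CUBIC))
E
```

```text
[[280.97849545 241.52082794]
 [281.66038232 247.50171234]
 [404.4029661  206.6465229 ]] [[209.72296671 241.49065472]
 [352.22426882 241.55099703]]
```

View pics/c6.png

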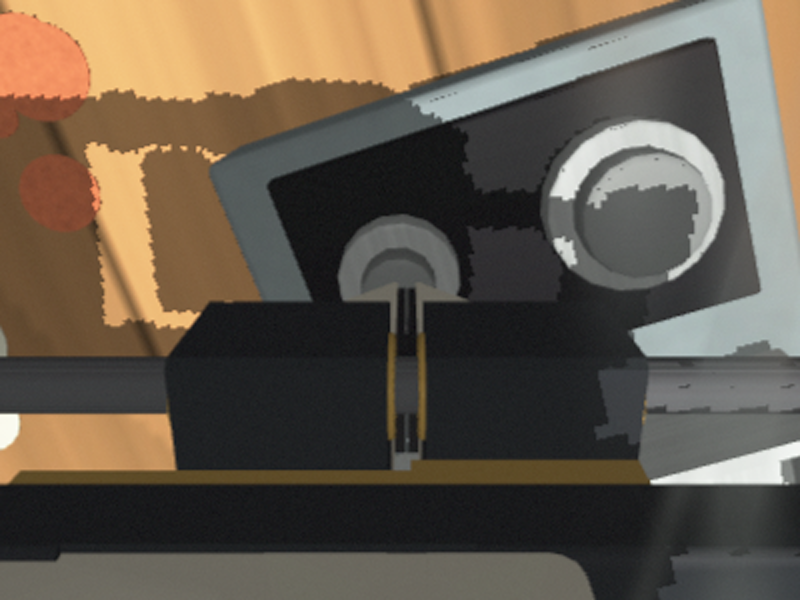

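The park button sits directly under the fingertips (about 405,290), and the predicted start button position matches the picture. No force has been felt yet, so I go down in small steps.

apply_moves(delta_pos=[[0, 0, -0.004], [0, 0, -0.004], [0, 0, -0.004]], dr=[[0, 0, 0], [0, 0, 0], [0, 0, 0]], jaw=[0, 0, 0])

```text
time: 4.02
tool_pos: [0.5279, -0.0973, 0.0674]
tool_rot: [-3.141, -0.0, 1.291]
contact_force: [1.0, -0.1, -0.2]
opening: 0.0003
grip_force: 0.0
```

```bash
python3 - <<'E'
from h import *
s=telemetry.observe(); print(s['tool_pos'],s['contact_force'],s['torque'],s['joint_efforts'].round(2),s['qpos'].round(3))
a=cv2.imread('pics/w3.png')[190:280,220:340]; b=snap('wrist','w4')[190:280,220:340,::-1]
cv2.imwrite('pics/c7.png',cv2.resize(np.hstack([a,b]),(800,300),interpolation=cv2.INTER_CUBIC))
E
```

```text
[ 0.52792227 -0.09731733  0.06742873] [ 1.02388472 -0.09951295 -0.23702377] [-0.09792938  0.09253033 -0.0262687 ] [-0.000e+00 -4.694e+01 -1.995e+01  7.000e-02  3.000e-02 -0.000e+00] [-0.325  0.506  1.669  0.     0.966 -0.045]
```

View pics/c7.png

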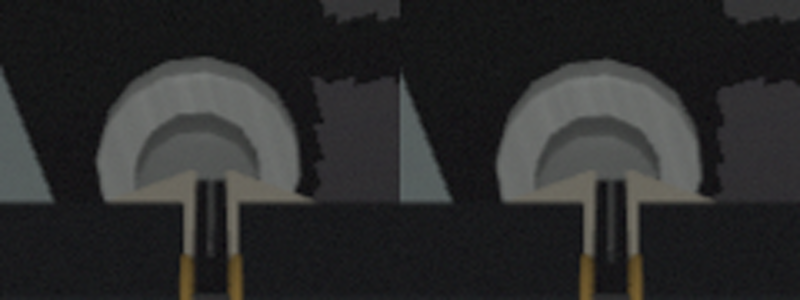

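apply_moves(delta_pos=[[0, 0, -0.005], [0, 0, -0.01], [0, 0, -0.01]], dr=[[0, 0, 0], [0, 0, 0], [0, 0, 0]], jaw=[0, 0, 0])

```text
time: 4.32
tool_pos: [0.5277, -0.0973, 0.063]
tool_rot: [-3.141, -0.0, 1.291]
contact_force: [-0.0, -0.0, 0.7]
opening: 0.0004
grip_force: 0.0
```

apply_moves(delta_pos=[[0, 0, -0.005], [0, 0, -0.01], [0, 0, -0.01]], dr=[[0, 0, 0], [0, 0, 0], [0, 0, 0]], jaw=[0, 0, 0])

```text
time: 4.57
tool_pos: [0.5277, -0.0973, 0.0591]
tool_rot: [-3.141, -0.0, 1.291]
contact_force: [-0.7, -0.6, 0.1]
opening: 0.0003
grip_force: 0.0
```

apply_moves(delta_pos=[[0, 0, -0.005], [0, 0, -0.01], [0, 0, -0.01]], dr=[[0, 0, 0], [0, 0, 0], [0, 0, 0]], jaw=[0, 0, 0])

```text
time: 4.82
tool_pos: [0.5278, -0.0973, 0.0551]
tool_rot: [-3.141, -0.0, 1.291]
contact_force: [-0.1, -0.6, 0.8]
opening: 0.0002
grip_force: 0.0
```

```bash
python3 - <<'E'
from h import *
s=telemetry.observe(); print(s['tool_pos'],s['contact_force'],s['joint_efforts'].round(2))
b=snap('wrist','w5'); W=load('w5'); print(proj(W,[[.5285,-.0975,.079],[.5285,-.0975,.069],[.6055,-.0925,.079]]))
c=snap('scene','s2')
cv2.imwrite('pics/c8.png',np.hstack([cv2.resize(x[...,::-1],(400,400),interpolation=cv2.INTER_CUBIC) for x in (b[150:290,220:360],c[180:250,235:305])]))
E
```

```text
[ 0.52777954 -0.09728187  0.05512213] [-0.10470058 -0.56655534  0.79865398] [-1.000e-02 -4.741e+01 -1.963e+01  7.000e-02 -5.000e-02  0.000e+00]
[[281.89345315 257.1987941 ]
 [281.94636434 250.15219073]
 [414.5636329  213.48568474]]
```

View pics/c8.png

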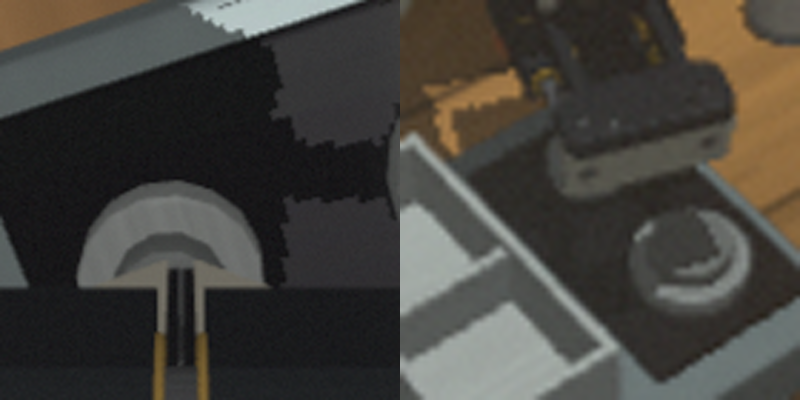

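apply_moves(delta_pos=[[0, 0, -0.005], [0, 0, -0.01], [0, 0, -0.01]], dr=[[0, 0, 0], [0, 0, 0], [0, 0, 0]], jaw=[0, 0, 0])

```text
time: 5.17
tool_pos: [0.5282, -0.0974, 0.0515]
tool_rot: [3.141, 0.0, 1.291]
contact_force: [-0.1, 0.1, 2.3]
opening: 0.0004
grip_force: 1.2
```

apply_moves(delta_pos=[[0, 0, -0.005], [0, 0, -0.005], [0, 0, -0.005]], dr=[[0, 0, 0], [0, 0, 0], [0, 0, 0]], jaw=[0, 0, 0])

```text
time: 5.42
tool_pos: [0.5283, -0.0974, 0.0497]
tool_rot: [3.141, 0.0, 1.291]
contact_force: [0.7, -0.5, 4.3]
opening: 0.0001
grip_force: 1.7
```

apply_moves(delta_pos=[[0, 0, -0.005], [0, 0, -0.005], [0, 0, -0.005]], dr=[[0, 0, 0], [0, 0, 0], [0, 0, 0]], jaw=[0, 0, 0])

```text
time: 5.67
tool_pos: [0.5283, -0.0975, 0.0477]
tool_rot: [3.141, 0.0, 1.291]
contact_force: [0.3, 0.4, 5.1]
opening: 0.0006
grip_force: 2.3
```

apply_moves(delta_pos=[[0, 0, -0.005], [0, 0, -0.005], [0, 0, -0.005]], dr=[[0, 0, 0], [0, 0, 0], [0, 0, 0]], jaw=[0, 0, 0])

```text
time: 5.92
tool_pos: [0.5284, -0.0975, 0.0471]
tool_rot: [3.14, 0.0, 1.291]
contact_force: [-4.3, 0.9, 15.7]
opening: 0.0003
grip_force: 7.8
```

Stop reached: 15.7 N, with the tip about 26 mm above the reported TCP. I note this offset for the later moves. Now I let the button up.

apply_moves(delta_pos=[[0, 0, 0.03], [0, 0, 0.1], [0, 0, 0.2], [0, 0, 0.35], [-0.1, 0.2, 0.4], [-0.15, 0.45, 0.4], [-0.15, 0.45, 0.4], [-0.15, 0.45, 0.4]], dr=[[0, 0, 0], [0, 0, 0], [0, 0, 0], [0, 0, -0.2], [0, 0, -0.93], [0, 0, -0.93], [0, 0, -0.93], [0, 0, -0.93]], jaw=[0, 0, 0, 0, 0.75, 0.75, 0.75, 0.75])

```text
time: 6.58
tool_pos: [0.4767, 0.0508, 0.2006]
tool_rot: [-3.141, 0.001, 0.818]
contact_force: [1.4, 0.5, -0.1]
opening: 0.0226
grip_force: 0.0
```

```bash
cat >> h.py <<'E'
def tops(c,img,zs,guess,r=9,thr=150):
    """white-blob centroid of a tin top near the predicted pixel; returns xy at height zs"""
    out=[]
    for g in guess:
        u=proj(c,[[g[0],g[1],zs]])[0]; x0,y0=(u-r).astype(int); p=img[y0:y0+2*r+1,x0:x0+2*r+1].astype(float)
        m=(p.min(2)>thr); n=m.sum(); ys,xs=np.nonzero(m)
        out.append((n,*(onz(c,(x0+xs.mean(),y0+ys.mean()),zs)[:2].round(4) if n else (0,0))))
    return out
E
python3 - <<'E'
from h import *
s=telemetry.observe(); print(s['time'],s['tool_pos'],s['tool_rot'],s['opening'])
t=lambda u,v:np.array([(u+.5)/2.963-.5+120,(v+.5)/2.963-.5+140]); q=lambda u,v:np.array([(u+.5)/4-.5+260,(v+.5)/4-.5+105])
w=lambda u,v:np.array([(u+.5)/2-.5+160,(v+.5)/2-.5])
T,S,W=load('top0'),load('scene0'),load('w2')
P=dict(tinA=((149,307),(357,146),None,.064),tinB=((251,312),(240,198),(280,67),.064),tinC=((317,301),(177,247),(275,187),.064),
park=((478,242),(31,402),(312,456),.079),start=((476,172),(103,470),(417,472),.079),b1=((219,133),(443,197),(675,52),.187),b2=((294,92),(409,280),(701,231),.187))
for k,(a,b,c,z) in P.items(): print(k,onz(T,t(*a),z)[:2].round(4),onz(S,q(*b),z)[:2].round(4),onz(W,w(*c),z)[:2].round(4) if c else '')
G=[(.453,.262),(.447,.15),(.460,.079)]
for n in('top','scene'):
    c=cam(n); i0=cv2.imread(f'pics/{n}0.png')[...,::-1]; im=snap(n,n+'1')
    for thr in(120,150): print(n,tops(c,i0,.064,G,thr=thr),'now',tops(c,im,.064,G,thr=thr))
E
```

```text
6.5833 [0.47665365 0.05081286 0.20059571] [-3.14118294e+00  5.27688935e-04  8.18248504e-01] 0.022557031878921056
tinA [0.4532 0.2621] [0.4465 0.2686] 
tinB [0.4494 0.1502] [0.4405 0.1559] [0.4452 0.1531]
tinC [0.4624 0.0783] [0.4554 0.084 ] [0.4585 0.082 ]
park [ 0.5284 -0.0971] [ 0.5298 -0.0979] [ 0.5269 -0.0945]
start [ 0.6054 -0.0939] [ 0.6052 -0.0936] [ 0.606 -0.09 ]
b1 [0.6245 0.167 ] [0.6194 0.1692] [0.6221 0.167 ]
b2 [0.6678 0.0925] [0.6636 0.0981] [0.6665 0.096 ]
top [(np.int64(153), np.float64(0.4519), np.float64(0.2641)), (np.int64(157), np.float64(0.4471), np.float64(0.1505)), (np.int64(153), np.float64(0.4595), np.float64(0.0797))] now [(np.int64(156), np.float64(0.4517), np.float64(0.2641)), (np.int64(0), 0, 0), (np.int64(1), np.float64(0.4305), np.float64(0.1054))]
top [(np.int64(126), np.float64(0.4519), np.float64(0.2645)), (np.int64(127), np.float64(0.4476), np.float64(0.1512)), (np.int64(130), np.float64(0.4598), np.float64(0.0807))] now [(np.int64(128), np.float64(0.4515), np.float64(0.2645)), (np.int64(0), 0, 0), (np.int64(0), 0, 0)]
scene [(np.int64(91), np.float64(0.4501), np.float64(0.2666)), (np.int64(95), np.float64(0.4455), np.float64(0.1535)), (np.int64(109), np.float64(0.4574), np.float64(0.0827))] now [(np.int64(92), np.float64(0.4503), np.float64(0.2665)), (np.int64(100), np.float64(0.4456), np.float64(0.1533)), (np.int64(0), 0, 0)]
scene [(np.int64(59), np.float64(0.4496), np.float64(0.267)), (np.int64(66), np.float64(0.4441), np.float64(0.1541)), (np.int64(77), np.float64(0.456), np.float64(0.0829))] now [(np.int64(63), np.float64(0.4489), np.float64(0.2668)), (np.int64(67), np.float64(0.444), np.float64(0.1538)), (np.int64(0), 0, 0)]
```

apply_moves(delta_pos=[[-0.045, 0.076, -0.2], [-0.045, 0.076, -0.2], [-0.045, 0.076, -0.2], [-0.045, 0.076, -0.2], [-0.045, 0.076, -0.2], [-0.045, 0.076, -0.2], [-0.045, 0.076, -0.2], [-0.045, 0.076, -0.2]], dr=[[0, 0, 0], [0, 0, 0], [0, 0, 0], [0, 0, 0], [0, 0, 0], [0, 0, 0], [0, 0, 0], [0, 0, 0]], jaw=[0.75, 0.75, 0.75, 0.75, 0.75, 0.75, 0.75, 0.75], force=20)

```text
time: 7.35
tool_pos: [0.461, 0.0797, 0.1219]
tool_rot: [3.139, -0.002, 0.825]
contact_force: [-0.0, 0.0, 0.2]
opening: 0.0687
grip_force: 0.0
```

apply_moves(delta_pos=[[-0.0055, 0.004, -0.08], [-0.0055, 0.004, -0.16], [-0.0055, 0.004, -0.21], [-0.0055, 0.004, -0.24], [-0.0055, 0.004, -0.26], [-0.0055, 0.004, -0.26]], dr=[[0, 0, 0], [0, 0, 0], [0, 0, 0], [0, 0, 0], [0, 0, 0], [0, 0, 0]], jaw=[0.75, 0.75, 0.75, 0.75, 0.75, 0.75])

```text
time: 7.85
tool_pos: [0.4572, 0.0816, 0.0158]
tool_rot: [-3.141, 0.001, 0.825]
contact_force: [-0.7, -0.1, 0.2]
opening: 0.0688
grip_force: 0.0
```

apply_moves(delta_pos=[[0, 0, 0], [0, 0, 0], [0, 0, 0], [0, 0, 0], [0, 0, 0], [0, 0, 0], [0, 0, 0]], dr=[[0, 0, 0], [0, 0, 0], [0, 0, 0], [0, 0, 0], [0, 0, 0], [0, 0, 0], [0, 0, 0]], jaw=[0.4, 0.4, 0.4, 0.4, 0.4, 0.4, 0.4])

```text
time: 8.43
tool_pos: [0.4582, 0.082, 0.0175]
tool_rot: [3.14, -0.001, 0.826]
contact_force: [-1.2, 0.9, 5.9]
opening: 0.0473
grip_force: 20.0
```

apply_moves(delta_pos=[[0, 0, 0.05], [0, 0, 0.15], [0, 0, 0.3], [0, 0, 0.38], [0.1, -0.15, 0.38], [0.15, -0.28, 0.38], [0.2, -0.37, 0.38], [0.2, -0.37, 0.38]], dr=[[0, 0, 0], [0, 0, 0], [0, 0, 0], [0, 0, 0], [0, 0, 0], [0, 0, 0], [0, 0, 0], [0, 0, 0]], jaw=[0.4, 0.4, 0.4, 0.4, 0.4, 0.4, 0.4, 0.4])

```text
time: 9.1
tool_pos: [0.5369, -0.0656, 0.169]
tool_rot: [3.141, -0.0, 0.827]
contact_force: [0.5, 0.4, -1.8]
opening: 0.0474
grip_force: 20.0
```

```bash
python3 - <<'E'
from h import *
s=telemetry.observe(); print(s['time'],s['tool_pos'],s['contact_force'],s['opening'],s['grip_force'])
c=cam('scene'); im=snap('scene','s3'); u=proj(c,[s['tool_pos']])[0].astype(int); print(u)
w=snap('wrist','w6')
cv2.imwrite('pics/c9.png',np.hstack([cv2.resize(x[...,::-1],(400,400),interpolation=cv2.INTER_CUBIC) for x in (im[u[1]-60:u[1]+60,u[0]-60:u[0]+60],w[130:330,180:380])]))
E
```

```text
9.1 [ 0.53689764 -0.06563179  0.16901361] [ 0.46199072  0.37009124 -1.79472158] 0.04735405891053179 19.997904896736145
[278 177]
```

View pics/c9.png

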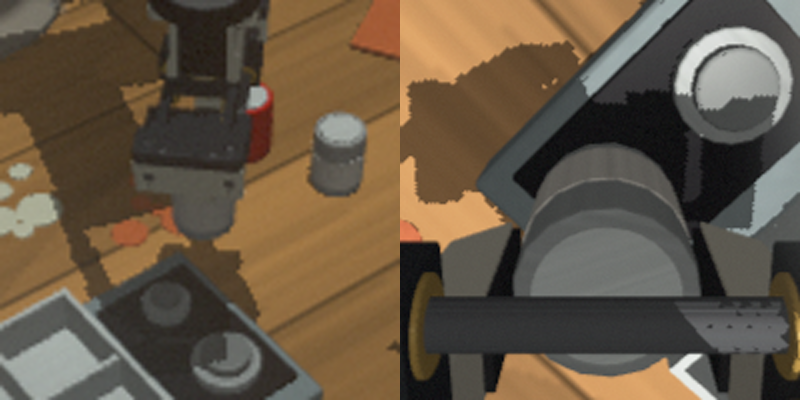

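apply_moves(delta_pos=[[0.09, -0.17, 0], [0.18, -0.34, 0], [0.18, -0.34, 0], [0.18, -0.34, 0], [0.18, -0.34, 0], [0.18, -0.34, 0], [0.18, -0.34, 0]], dr=[[0, 0, 0], [0, 0, 0], [0, 0, 0], [0, 0, 0], [0, 0, 0], [0, 0, 0], [0, 0, 0]], jaw=[0.4, 0.4, 0.4, 0.4, 0.4, 0.4, 0.4])

```text
time: 9.78
tool_pos: [0.6078, -0.199, 0.1678]
tool_rot: [-3.139, 0.0, 0.826]
contact_force: [-0.4, 0.3, -2.8]
opening: 0.0473
grip_force: 20.0
```

apply_moves(delta_pos=[[0.003, -0.0065, -0.08], [0.003, -0.0065, -0.15], [0.003, -0.0065, -0.19], [0.003, -0.0065, -0.21], [0.003, -0.0065, -0.218], [0.003, -0.0065, -0.223], [0.003, -0.0065, -0.223], [0.003, -0.0065, -0.223]], dr=[[0, 0, 0], [0, 0, 0], [0, 0, 0], [0, 0, 0], [0, 0, 0], [0, 0, 0], [0, 0, 0], [0, 0, 0]], jaw=[0.4, 0.4, 0.4, 0.4, 0.4, 0.4, 0.4, 0.4])

```text
time: 10.45
tool_pos: [0.6105, -0.2028, 0.0808]
tool_rot: [3.139, -0.001, 0.826]
contact_force: [-0.4, 0.2, -2.1]
opening: 0.0474
grip_force: 20.0
```

apply_moves(delta_pos=[[0, 0, -0.004], [0, 0, -0.007], [0, 0, -0.007], [0, 0, -0.007]], dr=[[0, 0, 0], [0, 0, 0], [0, 0, 0], [0, 0, 0]], jaw=[0.4, 0.4, 0.4, 0.4])

```text
time: 10.78
tool_pos: [0.6102, -0.203, 0.0775]
tool_rot: [3.14, -0.001, 0.826]
contact_force: [0.2, 0.4, 4.0]
opening: 0.0473
grip_force: 20.0
```

apply_moves(delta_pos=[[0, 0, 0.001], [0, 0, 0.002], [0, 0, 0.05], [0, 0, 0.15], [0, 0, 0.28], [-0.05, 0.1, 0.28], [-0.1, 0.2, 0.28], [-0.15, 0.3, 0.28]], dr=[[0, 0, 0], [0, 0, 0], [0, 0, 0], [0, 0, 0], [0, 0, 0], [0, 0, 0], [0, 0, 0], [0, 0, 0]], jaw=[0.65, 0.65, 0.65, 0.65, 0.65, 0.75, 0.75, 0.75])

```text
time: 11.45
tool_pos: [0.5541, -0.0914, 0.1896]
tool_rot: [3.139, -0.001, 0.824]
contact_force: [-0.3, 0.1, 0.1]
opening: 0.0684
grip_force: 0.0
```

```bash
cat > chk.py <<'E'
from h import *
s=telemetry.observe(); print(s['time'],s['tool_pos'].round(4),s['tool_rot'].round(3),round(s['opening'],4))
C={1:(.5340,-.2046),4:(.6090,-.2016),2:(.537,-.2785),5:(.612,-.2755),3:(.540,-.3524),6:(.6150,-.3494)}
G=dict(A=(.4510,.2655),B=(.4468,.152)); G.update({'c4':C[4],'c1':C[1],'c5':C[5]})
import sys
for n in('top','scene'):
    c=cam(n); im=snap(n,n+str(int(s['time']*10)))
    for k,g in G.items():
        z=.124 if k[0]=='c' else .064
        r=[tuple(np.round(x,4).tolist()) for x in tops(c,im,z,[g],thr=130)]; print(n,k,r)
E
python3 chk.py
```

```text
11.45 [ 0.5541 -0.0914  0.1896] [ 3.139e+00 -1.000e-03  8.240e-01] 0.0684
top A [(148.0, 0.4515, 0.2639)]
top B [(151.0, 0.4471, 0.1506)]
top c4 [(149.0, 0.6092, -0.2124)]
top c1 [(341.0, 0.5342, -0.2026)]
top c5 [(309.0, 0.6085, -0.2741)]
scene A [(84.0, 0.449, 0.2674)]
scene B [(84.0, 0.4442, 0.1545)]
scene c4 [(213.0, 0.6048, -0.2027)]
scene c1 [(91.0, 0.5417, -0.205)]
scene c5 [(177.0, 0.6105, -0.276)]
```

apply_moves(delta_pos=[[-0.07, 0.16, 0], [-0.14, 0.32, 0], [-0.268, 0.605, -0.1], [-0.268, 0.605, -0.15], [-0.268, 0.605, -0.2], [-0.268, 0.605, -0.2], [-0.268, 0.605, -0.2], [-0.268, 0.605, -0.2]], dr=[[0, 0, 0], [0, 0, 0], [0, 0, 0], [0, 0, 0], [0, 0, 0], [0, 0, 0], [0, 0, 0], [0, 0, 0]], jaw=[0.75, 0.75, 0.75, 0.75, 0.75, 0.75, 0.75, 0.75])

```text
time: 12.22
tool_pos: [0.4429, 0.1532, 0.1056]
tool_rot: [-3.137, 0.005, 0.83]
contact_force: [-1.4, -0.7, 0.5]
opening: 0.0685
grip_force: 0.0
```

apply_moves(delta_pos=[[0.009, -0.0175, 0], [0.009, -0.0175, 0], [0.009, -0.0175, -0.06], [0.009, -0.0175, -0.13], [0.009, -0.0175, -0.18], [0.009, -0.0175, -0.21], [0.009, -0.0175, -0.23], [0.009, -0.0175, -0.23]], dr=[[0, 0, 0], [0, 0, 0], [0, 0, 0], [0, 0, 0], [0, 0, 0], [0, 0, 0], [0, 0, 0], [0, 0, 0]], jaw=[0.75, 0.75, 0.75, 0.75, 0.75, 0.75, 0.75, 0.75])

```text
time: 12.88
tool_pos: [0.4514, 0.1416, 0.0159]
tool_rot: [-3.141, 0.001, 0.824]
contact_force: [-0.3, 0.5, 0.2]
opening: 0.0687
grip_force: 0.0
```

apply_moves(delta_pos=[[0, 0, 0], [0, 0, 0], [0, 0, 0], [0, 0, 0], [0, 0, 0], [0, 0, 0], [0, 0, 0]], dr=[[0, 0, 0], [0, 0, 0], [0, 0, 0], [0, 0, 0], [0, 0, 0], [0, 0, 0], [0, 0, 0]], jaw=[0.4, 0.4, 0.4, 0.4, 0.4, 0.4, 0.4])

```text
time: 13.47
tool_pos: [0.4512, 0.143, 0.017]
tool_rot: [3.141, -0.001, 0.826]
contact_force: [-0.4, -0.4, 4.0]
opening: 0.0474
grip_force: 20.0
```

apply_moves(delta_pos=[[0, 0, 0.05], [0, 0, 0.15], [0, 0, 0.3], [0.02, -0.1, 0.38], [0.05, -0.2, 0.38], [0.1, -0.4, 0.38], [0.1, -0.4, 0.38], [0.1, -0.4, 0.38]], dr=[[0, 0, 0], [0, 0, 0], [0, 0, 0], [0, 0, 0], [0, 0, 0], [0, 0, 0], [0, 0, 0], [0, 0, 0]], jaw=[0.4, 0.4, 0.4, 0.4, 0.4, 0.4, 0.4, 0.4])

```text
time: 14.13
tool_pos: [0.492, -0.0216, 0.169]
tool_rot: [3.138, 0.0, 0.823]
contact_force: [1.2, -0.7, -2.0]
opening: 0.0478
grip_force: 20.0
```

apply_moves(delta_pos=[[0.05, -0.1, 0], [0.1, -0.3, 0], [0.107, -0.469, 0], [0.107, -0.469, 0], [0.107, -0.469, 0], [0.107, -0.469, 0], [0.107, -0.469, 0], [0.107, -0.469, 0]], dr=[[0, 0, 0], [0, 0, 0], [0, 0, 0], [0, 0, 0], [0, 0, 0], [0, 0, 0], [0, 0, 0], [0, 0, 0]], jaw=[0.4, 0.4, 0.4, 0.4, 0.4, 0.4, 0.4, 0.4])

```text
time: 14.8
tool_pos: [0.533, -0.204, 0.1678]
tool_rot: [-3.14, 0.0, 0.826]
contact_force: [-0.5, -0.0, -2.7]
opening: 0.0477
grip_force: 20.0
```

apply_moves(delta_pos=[[-0.003, -0.0075, -0.08], [-0.003, -0.0075, -0.15], [-0.003, -0.0075, -0.19], [-0.003, -0.0075, -0.21], [-0.003, -0.0075, -0.22], [-0.003, -0.0075, -0.228], [-0.003, -0.0075, -0.232], [-0.003, -0.0075, -0.232]], dr=[[0, 0, 0], [0, 0, 0], [0, 0, 0], [0, 0, 0], [0, 0, 0], [0, 0, 0], [0, 0, 0], [0, 0, 0]], jaw=[0.4, 0.4, 0.4, 0.4, 0.4, 0.4, 0.4, 0.4])

```text
time: 15.47
tool_pos: [0.5331, -0.2074, 0.0771]
tool_rot: [3.139, -0.001, 0.826]
contact_force: [0.5, 0.1, -2.1]
opening: 0.0476
grip_force: 20.0
```

apply_moves(delta_pos=[[0, 0, -0.004], [0, 0, -0.006], [0, 0, -0.006]], dr=[[0, 0, 0], [0, 0, 0], [0, 0, 0]], jaw=[0.4, 0.4, 0.4])

```text
time: 15.72
tool_pos: [0.533, -0.2075, 0.0767]
tool_rot: [3.139, -0.001, 0.826]
contact_force: [-7.1, 4.2, 16.1]
opening: 0.0476
grip_force: 20.0
```

apply_moves(delta_pos=[[0, 0, 0.003], [0, 0, 0.004], [0, 0, 0.004], [0, 0, 0.1], [0, 0, 0.28], [-0.1, 0.2, 0.28], [-0.1, 0.3, 0.28], [-0.1, 0.3, 0.28]], dr=[[0, 0, 0], [0, 0, 0], [0, 0, 0], [0, 0, 0], [0, 0, 0], [0, 0, -0.3], [0, 0, -0.59], [0, 0, -0.59]], jaw=[0.65, 0.65, 0.65, 0.65, 0.65, 0.75, 0.75, 0.75])

```text
time: 16.38
tool_pos: [0.4938, -0.0931, 0.1853]
tool_rot: [3.14, -0.002, 0.522]
contact_force: [1.1, 0.0, 0.2]
opening: 0.0686
grip_force: 0.0
```

```bash
python3 chk.py
```

```text
16.3833 [ 0.4938 -0.0931  0.1853] [ 3.14e+00 -2.00e-03  5.22e-01] 0.0686
top A [(148.0, 0.4515, 0.2639)]
top B [(0, 0, 0)]
top c4 [(238.0, 0.6119, -0.2029)]
top c1 [(150.0, 0.5344, -0.2174)]
top c5 [(309.0, 0.6085, -0.2741)]
scene A [(82.0, 0.4491, 0.2678)]
scene B [(0, 0, 0)]
scene c4 [(193.0, 0.6075, -0.2009)]
scene c1 [(156.0, 0.533, -0.2046)]
scene c5 [(176.0, 0.6106, -0.276)]
```

apply_moves(delta_pos=[[-0.05, 0.35, 0], [-0.107, 0.7, 0], [-0.107, 0.7, 0], [-0.107, 0.7, 0], [-0.107, 0.7, 0], [-0.107, 0.7, 0], [-0.107, 0.7, 0], [-0.107, 0.7, 0]], dr=[[0, 0, 0], [0, 0, 0], [0, 0, 0], [0, 0, 0], [0, 0, 0], [0, 0, 0], [0, 0, 0], [0, 0, 0]], jaw=[0.75, 0.75, 0.75, 0.75, 0.75, 0.75, 0.75, 0.75])

```text
time: 17.15
tool_pos: [0.4504, 0.1914, 0.1841]
tool_rot: [-3.14, -0.001, 0.536]
contact_force: [0.1, -0.8, -0.7]
opening: 0.0688
grip_force: 0.0
```

apply_moves(delta_pos=[[0, 0.15, -0.05], [0, 0.19, -0.12], [0, 0.19, -0.15], [0, 0.19, -0.15], [0, 0.19, -0.15], [0, 0.19, -0.15]], dr=[[0, 0, 0], [0, 0, 0], [0, 0, 0], [0, 0, 0], [0, 0, 0], [0, 0, 0]], jaw=[0.75, 0.75, 0.75, 0.75, 0.75, 0.75])

```text
time: 17.65
tool_pos: [0.4522, 0.2617, 0.1251]
tool_rot: [3.141, -0.001, 0.53]
contact_force: [0.3, -0.3, 0.0]
opening: 0.0689
grip_force: 0.0
```

apply_moves(delta_pos=[[-0.004, 0.0095, -0.08], [-0.004, 0.0095, -0.15], [-0.004, 0.0095, -0.21], [-0.004, 0.0095, -0.25], [-0.004, 0.0095, -0.268], [-0.004, 0.0095, -0.268], [-0.004, 0.0095, -0.268]], dr=[[0, 0, 0], [0, 0, 0], [0, 0, 0], [0, 0, 0], [0, 0, 0], [0, 0, 0], [0, 0, 0]], jaw=[0.75, 0.75, 0.75, 0.75, 0.75, 0.75, 0.75])

```text
time: 18.23
tool_pos: [0.4507, 0.2661, 0.0183]
tool_rot: [3.141, -0.002, 0.53]
contact_force: [-0.3, -0.1, 1.1]
opening: 0.0691
grip_force: 0.0
```

apply_moves(delta_pos=[[0, 0, 0], [0, 0, 0], [0, 0, 0], [0, 0, 0], [0, 0, 0], [0, 0, 0], [0, 0, 0]], dr=[[0, 0, 0], [0, 0, 0], [0, 0, 0], [0, 0, 0], [0, 0, 0], [0, 0, 0], [0, 0, 0]], jaw=[0.4, 0.4, 0.4, 0.4, 0.4, 0.4, 0.4])

```text
time: 18.82
tool_pos: [0.4501, 0.2665, 0.0177]
tool_rot: [3.141, -0.002, 0.531]
contact_force: [0.7, -1.7, 6.2]
opening: 0.0475
grip_force: 20.0
```

apply_moves(delta_pos=[[0, 0, 0.05], [0, 0, 0.15], [0, 0, 0.3], [0, -0.1, 0.39], [0, -0.3, 0.39], [0.1, -0.5, 0.39], [0.1, -0.5, 0.39], [0.1, -0.5, 0.39]], dr=[[0, 0, 0], [0, 0, 0], [0, 0, 0], [0, 0, 0], [0, 0, 0], [0, 0, 0], [0, 0, 0.3], [0, 0, 0.59]], jaw=[0.4, 0.4, 0.4, 0.4, 0.4, 0.4, 0.4, 0.4])

```text
time: 19.48
tool_pos: [0.4819, 0.0901, 0.1709]
tool_rot: [-3.141, 0.0, 0.755]
contact_force: [0.6, 1.3, -3.2]
opening: 0.0472
grip_force: 20.0
```

apply_moves(delta_pos=[[0.05, -0.1, 0], [0.1, -0.3, 0], [0.2, -0.5, 0], [0.25, -0.65, 0], [0.25, -0.65, 0], [0.25, -0.65, 0], [0.25, -0.65, 0], [0.25, -0.65, 0]], dr=[[0, 0, 0], [0, 0, 0], [0, 0, 0], [0, 0, 0], [0, 0, 0], [0, 0, 0], [0, 0, 0], [0, 0, 0]], jaw=[0.4, 0.4, 0.4, 0.4, 0.4, 0.4, 0.4, 0.4])

```text
time: 20.15
tool_pos: [0.5831, -0.1741, 0.1693]
tool_rot: [3.14, 0.001, 0.745]
contact_force: [-0.4, 0.2, -2.9]
opening: 0.0476
grip_force: 20.0
```

apply_moves(delta_pos=[[0.04, -0.14, 0], [0.072, -0.253, 0], [0.072, -0.253, 0], [0.072, -0.253, 0], [0.072, -0.253, 0], [0.072, -0.253, 0], [0.072, -0.253, 0]], dr=[[0, 0, 0.16], [0, 0, 0.16], [0, 0, 0.16], [0, 0, 0.16], [0, 0, 0.16], [0, 0, 0.16], [0, 0, 0.16]], jaw=[0.4, 0.4, 0.4, 0.4, 0.4, 0.4, 0.4])

```text
time: 20.73
tool_pos: [0.6109, -0.2679, 0.1705]
tool_rot: [-3.14, -0.0, 0.831]
contact_force: [0.2, -0.5, -2.6]
opening: 0.0472
grip_force: 20.0
```

apply_moves(delta_pos=[[0.0025, -0.0165, -0.05], [0.0025, -0.0165, -0.12], [0.0025, -0.0165, -0.17], [0.0025, -0.0165, -0.2], [0.0025, -0.0165, -0.22], [0.0025, -0.0165, -0.23], [0.0025, -0.0165, -0.235], [0.0025, -0.0165, -0.235]], dr=[[0, 0, 0], [0, 0, 0], [0, 0, 0], [0, 0, 0], [0, 0, 0], [0, 0, 0], [0, 0, 0], [0, 0, 0]], jaw=[0.4, 0.4, 0.4, 0.4, 0.4, 0.4, 0.4, 0.4])

```text
time: 21.4
tool_pos: [0.6127, -0.2762, 0.0781]
tool_rot: [3.14, -0.0, 0.83]
contact_force: [-1.0, -0.5, -3.5]
opening: 0.0473
grip_force: 20.0
```

apply_moves(delta_pos=[[0, 0, -0.003], [0, 0, -0.005], [0, 0, -0.005]], dr=[[0, 0, 0], [0, 0, 0], [0, 0, 0]], jaw=[0.4, 0.4, 0.4])

```text
time: 21.65
tool_pos: [0.6131, -0.2766, 0.0778]
tool_rot: [3.138, -0.001, 0.83]
contact_force: [-2.3, 1.6, 8.8]
opening: 0.0477
grip_force: 20.0
```

apply_moves(delta_pos=[[0, 0, 0.003], [0, 0, 0.004], [0, 0, 0.004], [0, 0, 0.1], [0, 0, 0.3], [0.05, 0.2, 0.38], [0.1, 0.45, 0.38], [0.1, 0.45, 0.38]], dr=[[0, 0, 0], [0, 0, 0], [0, 0, 0], [0, 0, 0], [0, 0, 0], [0, 0, -0.3], [0, 0, -0.59], [0, 0, -0.59]], jaw=[0.65, 0.65, 0.65, 0.65, 0.65, 0.6, 0.6, 0.6])

```text
time: 22.32
tool_pos: [0.6375, -0.1674, 0.2085]
tool_rot: [3.138, -0.003, 0.526]
contact_force: [0.7, 0.6, -0.7]
opening: 0.0553
grip_force: 0.0
```

apply_moves(delta_pos=[[0, 0.05, 0], [0, 0.15, 0], [0, 0.2, 0], [0, 0.2, 0], [0, 0.2, 0], [0, 0.2, 0]], dr=[[0, 0, 0], [0, 0, 0], [0, 0, 0], [0, 0, 0], [0, 0, 0], [0, 0, 0]], jaw=[0.6, 0.6, 0.6, 0.6, 0.6, 0.6])

```text
time: 22.82
tool_pos: [0.6368, -0.088, 0.2061]
tool_rot: [3.141, 0.0, 0.534]
contact_force: [-0.9, -0.1, 0.0]
opening: 0.055
grip_force: 0.0
```

```bash
python3 - <<'E'
from h import *
s=telemetry.observe(); print(s['time'],s['tool_pos'].round(4),s['tool_rot'].round(3),s['opening'])
w=snap('wrist','w7'); W=load('w7')
print(proj(W,[[.666,.095,.187],[.6222,.1672,.187],[.6222,.1672,.159]]))
im=snap('scene','s4')
T=cam('top'); tt=snap('top','t4')
a=cv2.resize(w[0:250,100:500],(480,300)); 
S=cam('scene'); u=proj(S,[[.575,-.277,.1]])[0].astype(int); b=cv2.resize(im[u[1]-64:u[1]+56,u[0]-70:u[0]+58],(320,300))
cv2.imwrite('pics/c10.png',np.hstack([a,b])[...,::-1])
E
```

```text
22.8167 [ 0.6368 -0.088   0.2061] [3.141 0.    0.534] 0.055012244804038726
[[ 43.40609972  46.90495192]
 [-97.04800869  48.479166  ]
 [-48.52685418  57.90060225]]
```

View pics/c10.png

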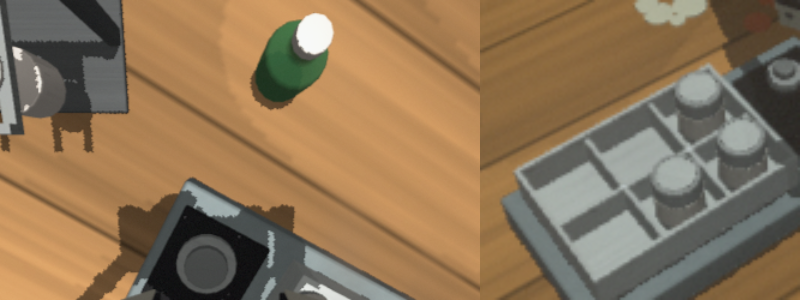

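apply_moves(delta_pos=[[0.04, 0.2, 0], [0.073, 0.457, 0], [0.073, 0.457, 0], [0.073, 0.457, 0], [0.073, 0.457, 0], [0.073, 0.457, 0], [0.073, 0.457, 0], [0.073, 0.457, 0]], dr=[[0, 0, 0], [0, 0, 0], [0, 0, 0], [0, 0, 0], [0, 0, 0], [0, 0, 0], [0, 0, 0], [0, 0, 0]], jaw=[0.6, 0.6, 0.6, 0.6, 0.6, 0.6, 0.6, 0.6])

```text
time: 23.63
tool_pos: [0.666, 0.0939, 0.2059]
tool_rot: [3.141, 0.001, 0.533]
contact_force: [-0.7, -0.5, 0.5]
opening: 0.0554
grip_force: 0.0
```

```bash
python3 - <<'E'
from h import *
s=telemetry.observe(); print(s['time'],s['tool_pos'].round(4),s['tool_rot'].round(3),s['opening'])
w=snap('wrist','w8'); W=load('w8')
print(proj(W,[[.666,.095,.187],[.6222,.1672,.187],[.6222,.1672,.159],[.666,.095,.159]]))
cv2.imwrite('pics/c11.png',cv2.resize(w[60:420,:560,::-1],(800,514)))
E
```

```text
23.6333 [0.666  0.0939 0.2059] [3.141e+00 1.000e-03 5.330e-01] 0.055367036465717695
[[280.01085972 231.88125971]
 [160.42245636 233.20753972]
 [173.96383874 220.8874637 ]
 [280.30352531 219.6972621 ]]
```

View pics/c11.png

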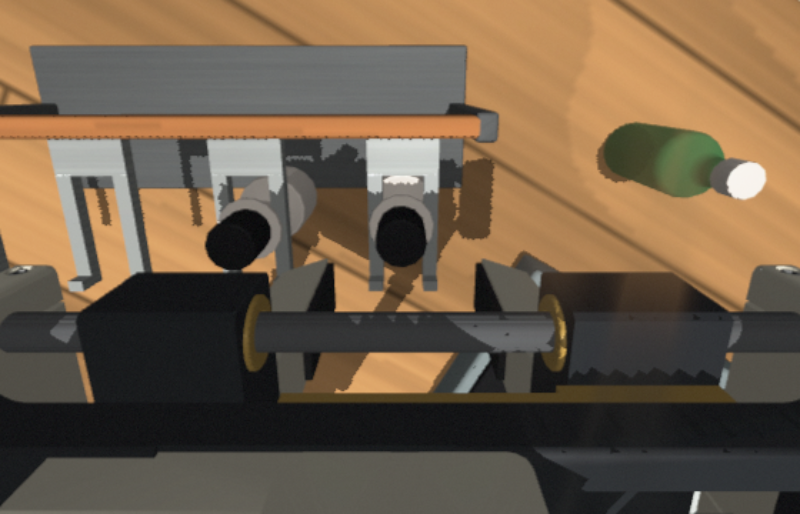

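The wrist view shows both bottles on their hooks, with caps at (401,237) and (238,240). The gripper is centred on the right-hand bottle. All pictures are now used, so I rely on numbers from here.

apply_moves(delta_pos=[[0.004, 0.004, -0.05], [0.004, 0.004, -0.1], [0.004, 0.004, -0.14], [0.004, 0.004, -0.16], [0.004, 0.004, -0.172], [0.004, 0.004, -0.172]], dr=[[0, 0, 0], [0, 0, 0], [0, 0, 0], [0, 0, 0], [0, 0, 0], [0, 0, 0]], jaw=[0.6, 0.6, 0.6, 0.6, 0.6, 0.6])

```text
time: 24.18
tool_pos: [0.6673, 0.0959, 0.1367]
tool_rot: [-3.141, 0.001, 0.533]
contact_force: [0.9, -0.1, 0.0]
opening: 0.0554
grip_force: 0.0
```

apply_moves(delta_pos=[[0, 0, 0], [0, 0, 0], [0, 0, 0], [0, 0, 0], [0, 0, 0], [0, 0, 0], [0, 0, 0], [0, 0, 0]], dr=[[0, 0, 0], [0, 0, 0], [0, 0, 0], [0, 0, 0], [0, 0, 0], [0, 0, 0], [0, 0, 0], [0, 0, 0]], jaw=[0.15, 0.15, 0.15, 0.15, 0.15, 0.15, 0.15, 0.15])

```text
time: 24.85
tool_pos: [0.6678, 0.0972, 0.1379]
tool_rot: [3.141, -0.001, 0.535]
contact_force: [-0.3, -1.0, 2.3]
opening: 0.0252
grip_force: 20.0
```

apply_moves(delta_pos=[[0, 0, 0.015], [0, 0, 0.025], [0, 0, 0.034], [0, 0, 0.034], [0, 0, 0.034]], dr=[[0, 0, 0], [0, 0, 0], [0, 0, 0], [0, 0, 0], [0, 0, 0]], jaw=[0.15, 0.15, 0.15, 0.15, 0.15])

```text
time: 25.27
tool_pos: [0.6676, 0.0971, 0.1511]
tool_rot: [3.141, -0.0, 0.535]
contact_force: [-0.2, -0.1, -2.1]
opening: 0.0252
grip_force: 20.0
```

apply_moves(delta_pos=[[-0.04, -0.024, 0], [-0.08, -0.048, 0], [-0.12, -0.071, 0], [-0.16, -0.095, 0], [-0.189, -0.112, 0], [-0.189, -0.112, 0], [-0.189, -0.112, 0]], dr=[[0, 0, 0], [0, 0, 0], [0, 0, 0], [0, 0, 0], [0, 0, 0], [0, 0, 0], [0, 0, 0]], jaw=[0.15, 0.15, 0.15, 0.15, 0.15, 0.15, 0.15])

```text
time: 25.85
tool_pos: [0.592, 0.0522, 0.1512]
tool_rot: [3.141, -0.0, 0.534]
contact_force: [0.1, 0.5, -1.3]
opening: 0.0253
grip_force: 20.0
```

apply_moves(delta_pos=[[0, 0, 0.1], [0, -0.05, 0.16], [0, -0.15, 0.16], [0.01, -0.25, 0.16], [0.02, -0.35, 0.16], [0.03, -0.5, 0.16], [0.03, -0.5, 0.16], [0.03, -0.5, 0.16]], dr=[[0, 0, 0], [0, 0, 0], [0, 0, 0], [0, 0, 0], [0, 0, 0], [0, 0, 0], [0, 0, 0], [0, 0, 0]], jaw=[0.15, 0.15, 0.15, 0.15, 0.15, 0.15, 0.15, 0.15])

```text
time: 26.52
tool_pos: [0.6047, -0.1523, 0.2141]
tool_rot: [3.14, 0.001, 0.53]
contact_force: [1.2, -0.2, -1.2]
opening: 0.0255
grip_force: 20.0
```

apply_moves(delta_pos=[[0.01, -0.1, 0], [0.02, -0.2, 0], [0.03, -0.3, 0], [0.03, -0.4, 0], [0.03, -0.5, 0], [0.03, -0.5, 0], [0.03, -0.5, 0], [0.03, -0.5, 0]], dr=[[0, 0, 0], [0, 0, 0], [0, 0, 0], [0, 0, 0], [0, 0, 0], [0, 0, 0], [0, 0, 0], [0, 0, 0]], jaw=[0.15, 0.15, 0.15, 0.15, 0.15, 0.15, 0.15, 0.15])

```text
time: 27.18
tool_pos: [0.6166, -0.3465, 0.2142]
tool_rot: [-3.14, -0.0, 0.535]
contact_force: [-0.4, 0.5, -0.1]
opening: 0.0256
grip_force: 20.0
```

apply_moves(delta_pos=[[-0.004, -0.006, -0.04], [-0.004, -0.006, -0.1], [-0.004, -0.006, -0.15], [-0.004, -0.006, -0.19], [-0.004, -0.006, -0.21], [-0.004, -0.006, -0.218], [-0.004, -0.006, -0.218], [-0.004, -0.006, -0.218]], dr=[[0, 0, 0], [0, 0, 0], [0, 0, 0], [0, 0, 0], [0, 0, 0], [0, 0, 0], [0, 0, 0], [0, 0, 0]], jaw=[0.15, 0.15, 0.15, 0.15, 0.15, 0.15, 0.15, 0.15])

```text
time: 27.85
tool_pos: [0.6152, -0.3497, 0.1291]
tool_rot: [3.14, -0.001, 0.536]
contact_force: [0.9, 0.4, -0.6]
opening: 0.0256
grip_force: 20.0
```

apply_moves(delta_pos=[[0, 0, -0.003], [0, 0, -0.005], [0, 0, -0.005]], dr=[[0, 0, 0], [0, 0, 0], [0, 0, 0]], jaw=[0.15, 0.15, 0.15])

```text
time: 28.1
tool_pos: [0.6145, -0.3502, 0.1263]
tool_rot: [3.141, -0.0, 0.534]
contact_force: [1.3, 0.5, -1.4]
opening: 0.0252
grip_force: 20.0
```

apply_moves(delta_pos=[[0, 0, -0.003], [0, 0, -0.005], [0, 0, -0.005]], dr=[[0, 0, 0], [0, 0, 0], [0, 0, 0]], jaw=[0.15, 0.15, 0.15])

```text
time: 28.35
tool_pos: [0.6146, -0.3504, 0.1249]
tool_rot: [3.14, -0.001, 0.534]
contact_force: [0.8, 0.5, 4.9]
opening: 0.0256
grip_force: 20.0
```

apply_moves(delta_pos=[[0, 0, 0.001], [0, 0, 0.001], [0, 0, 0.001], [0, 0, 0.08], [0, 0, 0.18], [0, 0.1, 0.22], [0, 0.2, 0.22], [0, 0.3, 0.22]], dr=[[0, 0, 0], [0, 0, 0], [0, 0, 0], [0, 0, 0], [0, 0, 0], [0, 0, 0], [0, 0, 0], [0, 0, 0]], jaw=[0.6, 0.6, 0.6, 0.6, 0.6, 0.6, 0.6, 0.6])

```text
time: 29.02
tool_pos: [0.6146, -0.2295, 0.2131]
tool_rot: [3.139, -0.002, 0.533]
contact_force: [-0.0, 0.1, -0.6]
opening: 0.0553
grip_force: 0.0
```

apply_moves(delta_pos=[[0.01, 0.1, 0], [0.01, 0.2, 0], [0.015, 0.3, 0], [0.02, 0.4, 0], [0.02, 0.5, 0], [0.02, 0.6, 0], [0.02, 0.7, 0], [0.02, 0.7, 0]], dr=[[0, 0, 0], [0, 0, 0], [0, 0, 0], [0, 0, 0], [0, 0, 0], [0, 0, 0], [0, 0, 0], [0, 0, 0]], jaw=[0.6, 0.6, 0.6, 0.6, 0.6, 0.6, 0.6, 0.6])

```text
time: 29.68
tool_pos: [0.6216, 0.0575, 0.2117]
tool_rot: [-3.139, -0.001, 0.541]
contact_force: [-0.2, -0.7, -0.7]
opening: 0.0544
grip_force: 0.0
```

apply_moves(delta_pos=[[0.005, 0.14, 0], [0.005, 0.277, 0], [0.005, 0.277, 0], [0.005, 0.277, 0], [0.005, 0.277, 0], [0.005, 0.277, 0]], dr=[[0, 0, 0], [0, 0, 0], [0, 0, 0], [0, 0, 0], [0, 0, 0], [0, 0, 0]], jaw=[0.6, 0.6, 0.6, 0.6, 0.6, 0.6])

```text
time: 30.18
tool_pos: [0.6243, 0.16, 0.2114]
tool_rot: [3.141, 0.001, 0.535]
contact_force: [-0.2, -0.5, -0.1]
opening: 0.0551
grip_force: 0.0
```

```bash
python3 - <<'E'
from h import *
s=telemetry.observe(); print(s['time'],s['tool_pos'].round(4),s['tool_rot'].round(3),s['opening'])
w8=cv2.imread('pics/w8.png')[...,::-1]; w=snap('wrist','w9')
for im in(w8,w):   # dark cap blob ahead of the fingers, between them
    p=im[205:246,235:332].astype(int).max(2); m=(p<35).astype(np.uint8); n,l,st,ce=cv2.connectedComponentsWithStats(m)
    for i in range(1,n):
        if st[i,4]>60: print((ce[i]+[235,205]).round(1),st[i])
E
```

```text
30.1833 [0.6243 0.16   0.2114] [3.141e+00 1.000e-03 5.350e-01] 0.05506781383058355
[280.4 225.6] [  29    0   34   41 1147]
[272.  223.2] [  20    0   34   38 1074]
```

apply_moves(delta_pos=[[-0.004, 0.018, 0], [-0.004, 0.018, -0.05], [-0.004, 0.018, -0.1], [-0.004, 0.018, -0.15], [-0.004, 0.018, -0.175], [-0.004, 0.018, -0.185], [-0.004, 0.018, -0.185]], dr=[[0, 0, 0], [0, 0, 0], [0, 0, 0], [0, 0, 0], [0, 0, 0], [0, 0, 0], [0, 0, 0]], jaw=[0.6, 0.6, 0.6, 0.6, 0.6, 0.6, 0.6])

```text
time: 30.82
tool_pos: [0.6225, 0.1674, 0.1371]
tool_rot: [-3.141, 0.001, 0.534]
contact_force: [0.3, -0.2, 1.1]
opening: 0.0551
grip_force: 0.0
```

apply_moves(delta_pos=[[0, 0, 0], [0, 0, 0], [0, 0, 0], [0, 0, 0], [0, 0, 0], [0, 0, 0], [0, 0, 0], [0, 0, 0]], dr=[[0, 0, 0], [0, 0, 0], [0, 0, 0], [0, 0, 0], [0, 0, 0], [0, 0, 0], [0, 0, 0], [0, 0, 0]], jaw=[0.15, 0.15, 0.15, 0.15, 0.15, 0.15, 0.15, 0.15])

```text
time: 31.48
tool_pos: [0.6229, 0.1681, 0.1383]
tool_rot: [3.141, -0.001, 0.535]
contact_force: [-0.3, 1.0, 4.0]
opening: 0.0256
grip_force: 20.0
```

apply_moves(delta_pos=[[0, 0, 0.015], [0, 0, 0.025], [0, 0, 0.034], [0, 0, 0.034], [0, 0, 0.034]], dr=[[0, 0, 0], [0, 0, 0], [0, 0, 0], [0, 0, 0], [0, 0, 0]], jaw=[0.15, 0.15, 0.15, 0.15, 0.15])

```text
time: 31.9
tool_pos: [0.6228, 0.1679, 0.1515]
tool_rot: [3.141, -0.0, 0.535]
contact_force: [0.5, -0.7, -2.1]
opening: 0.0252
grip_force: 20.0
```

apply_moves(delta_pos=[[-0.04, -0.024, 0], [-0.08, -0.048, 0], [-0.12, -0.071, 0], [-0.16, -0.095, 0], [-0.189, -0.112, 0], [-0.189, -0.112, 0], [-0.189, -0.112, 0]], dr=[[0, 0, 0], [0, 0, 0], [0, 0, 0], [0, 0, 0], [0, 0, 0], [0, 0, 0], [0, 0, 0]], jaw=[0.15, 0.15, 0.15, 0.15, 0.15, 0.15, 0.15])

```text
time: 32.48
tool_pos: [0.5472, 0.123, 0.1516]
tool_rot: [3.141, -0.001, 0.534]
contact_force: [-0.6, -0.7, -0.7]
opening: 0.0253
grip_force: 20.0
```

apply_moves(delta_pos=[[0, 0, 0.1], [0, -0.05, 0.16], [0, -0.15, 0.16], [0, -0.25, 0.16], [0, -0.35, 0.16], [0, -0.45, 0.16], [0, -0.55, 0.16], [0, -0.6, 0.16]], dr=[[0, 0, 0], [0, 0, 0], [0, 0, 0], [0, 0, 0], [0, 0, 0], [0, 0, 0], [0, 0, 0], [0, 0, 0]], jaw=[0.15, 0.15, 0.15, 0.15, 0.15, 0.15, 0.15, 0.15])

```text
time: 33.15
tool_pos: [0.5479, -0.1212, 0.2152]
tool_rot: [3.14, 0.0, 0.532]
contact_force: [-0.9, 0.1, -0.5]
opening: 0.0256
grip_force: 20.0
```

apply_moves(delta_pos=[[0, -0.1, 0], [0, -0.2, 0], [-0.01, -0.3, 0], [-0.015, -0.4, 0], [-0.018, -0.5, 0], [-0.018, -0.58, 0], [-0.018, -0.58, 0], [-0.018, -0.58, 0]], dr=[[0, 0, 0], [0, 0, 0], [0, 0, 0], [0, 0, 0], [0, 0, 0], [0, 0, 0], [0, 0, 0], [0, 0, 0]], jaw=[0.15, 0.15, 0.15, 0.15, 0.15, 0.15, 0.15, 0.15])

```text
time: 33.82
tool_pos: [0.5401, -0.3507, 0.2141]
tool_rot: [-3.141, 0.0, 0.532]
contact_force: [0.0, 1.3, -1.0]
opening: 0.0257
grip_force: 20.0
```

apply_moves(delta_pos=[[0, -0.004, -0.04], [0, -0.004, -0.1], [0, -0.004, -0.15], [0, -0.004, -0.19], [0, -0.004, -0.21], [0, -0.004, -0.218], [0, -0.004, -0.22], [0, -0.004, -0.22]], dr=[[0, 0, 0], [0, 0, 0], [0, 0, 0], [0, 0, 0], [0, 0, 0], [0, 0, 0], [0, 0, 0], [0, 0, 0]], jaw=[0.15, 0.15, 0.15, 0.15, 0.15, 0.15, 0.15, 0.15])

```text
time: 34.48
tool_pos: [0.5407, -0.3503, 0.1282]
tool_rot: [3.14, -0.001, 0.535]
contact_force: [-0.7, -0.8, -0.5]
opening: 0.0253
grip_force: 20.0
```

apply_moves(delta_pos=[[0, 0, -0.003], [0, 0, -0.006], [0, 0, -0.006], [0, 0, -0.006]], dr=[[0, 0, 0], [0, 0, 0], [0, 0, 0], [0, 0, 0]], jaw=[0.15, 0.15, 0.15, 0.15])

```text
time: 34.82
tool_pos: [0.54, -0.3506, 0.1253]
tool_rot: [3.141, -0.0, 0.534]
contact_force: [0.0, 0.8, 0.1]
opening: 0.0257
grip_force: 20.0
```

apply_moves(delta_pos=[[0, 0, -0.003], [0, 0, -0.003], [0, 0, -0.003]], dr=[[0, 0, 0], [0, 0, 0], [0, 0, 0]], jaw=[0.15, 0.15, 0.15])

```text
time: 35.07
tool_pos: [0.5402, -0.3508, 0.1253]
tool_rot: [3.14, -0.001, 0.535]
contact_force: [-2.0, 1.5, 5.5]
opening: 0.0254
grip_force: 20.0
```

apply_moves(delta_pos=[[0, 0, 0.002], [0, 0, 0.002], [0, 0, 0.002], [0, 0, 0.08], [0, 0, 0.18], [0, 0, 0.26], [0.04, 0.12, 0.26], [0.08, 0.25, 0.26]], dr=[[0, 0, 0], [0, 0, 0], [0, 0, 0], [0, 0, 0], [0, 0, 0], [0, 0, 0], [0, 0, 0], [0, 0, 0]], jaw=[0.6, 0.6, 0.6, 0.6, 0.6, 0.6, 0.6, 0.6])

```text
time: 35.73
tool_pos: [0.5661, -0.2729, 0.2301]
tool_rot: [3.137, -0.002, 0.53]
contact_force: [1.1, 1.1, -0.9]
opening: 0.0548
grip_force: 0.0
```

apply_moves(delta_pos=[[0.03, 0.12, 0], [0.06, 0.25, 0], [0.09, 0.4, 0], [0.09, 0.4, 0], [0.09, 0.4, 0], [0.09, 0.4, 0], [0.09, 0.4, 0], [0.09, 0.4, 0]], dr=[[0, 0, 0], [0, 0, 0], [0, 0, 0], [0, 0, 0], [0, 0, 0], [0, 0, 0], [0, 0, 0], [0, 0, 0]], jaw=[0, 0, 0, 0, 0, 0, 0, 0])

```text
time: 36.4
tool_pos: [0.6013, -0.1124, 0.2276]
tool_rot: [3.141, 0.0, 0.533]
contact_force: [-0.4, -0.5, 1.2]
opening: 0.0065
grip_force: 0.0
```

```bash
python3 - <<'E'
from h import *
s=telemetry.observe(); print(s['time'],s['tool_pos'].round(4),s['tool_rot'].round(3),s['opening'])
C={1:(.5340,-.2046),4:(.6090,-.2016),2:(.537,-.2785),5:(.612,-.2755),3:(.540,-.3524),6:(.6150,-.3494)}
# upright check: the cap / tin-top must appear where a vertical item in its cell puts it
for n in('scene','top'):
    c=cam(n); im=snap(n,n+'_end').astype(int); i0=cv2.imread(f'pics/{n}0.png')[...,::-1].astype(int)
    for k in(3,6):
        u=proj(c,[[*C[k],.174]])[0]; x,y=(u-14).astype(int); p=im[y:y+29,x:x+29].max(2); m=p<55; b=i0[y:y+29,x:x+29].max(2)<55; ys,xs=np.nonzero(m&~b)
        print(n,k,'pred',u.round(1),'cap px',len(xs),(x+xs.mean(),y+ys.mean(),y+ys.min()) if len(xs) else '')
    d=np.abs(im-i0).sum(2)>90; print('tin spots now (rack front):',[int(d[int(v)-6:int(v)+7,int(q)-6:int(q)+7].sum()) for q,v in proj(c,[[.362,.109,.035],[.451,.2655,.035]])])
E
```

```text
36.4 [ 0.6013 -0.1124  0.2276] [3.141 0.    0.533] 0.0064769771282456555
scene 3 pred [176.7 228.8] cap px 38 (np.float64(178.89473684210526), np.float64(235.26315789473685), np.int64(231))
scene 6 pred [193.7 250.1] cap px 86 (np.float64(193.24418604651163), np.float64(253.7906976744186), np.int64(236))
tin spots now (rack front): [39, 156]
top 3 pred [366.7 215.5] cap px 6 (np.float64(362.6666666666667), np.float64(217.33333333333334), np.int64(215))
top 6 pred [365.4 190.8] cap px 7 (np.float64(363.0), np.float64(193.85714285714286), np.int64(191))
tin spots now (rack front): [2, 163]
```

```bash
python3 - <<'E'
from h import *
c=load('scene_end'); im=cv2.imread('pics/scene_end.png').max(2)
for X in((.540,-.3506),(.6146,-.3502)):
    u=proj(c,[[*X,.174],[*X,.146],[*X,.104]]).round(0).astype(int); print(u.tolist())
    x,y=u[0]; print(im[y-6:y+30:2,x-10:x+11:2])
E
```

```text
[[177, 228], [180, 236], [183, 247]]
[[131 128 129 125 130 131 135 133 128 132 134]
 [126 127 132 132 103  95  83 129 133 124  97]
 [129 133 133  92  60  58  57  63  96 122 150]
 [129 131 130  57  58  58  56  59 114 149 144]
 [130 132 130  58  58  58  58  60  73 147 158]
 [134 125 101  56  58  61  59  55  54 181 145]
 [102 119 148  87  51  54  54  52  51 176 120]
 [146 149 157 128  50  56  55  56  55 182 109]
 [148 156 157 191  64  53  53  52 168 182  93]
 [158 161 169 158 185 179 178 180 170  98 101]
 [169 140  93  92 105 119 120 110  90  88  89]
 [ 99  92  91  94 100  95  95  98  93  92  96]
 [ 87  92  92 107  99  99  99  97  99 101  99]
 [ 91  91  93 112 118 104 106 110 110 106 143]
 [ 91  90  91  93 163 118 107 109 173 177  99]
 [ 98  91 124 166 140 179 180 189 188 187 100]
 [164 168 174 175 109 106 123 136 125 115  88]
 [164 174 174 175 138  98 100 104 104 104 175]]
[[193, 250], [195, 258], [198, 268]]
[[ 93  92  96 154 118  83 109 167 171 169 170]
 [ 99 101  99 114  70  58  61 127 168 168 168]
 [110 106 143  59  56  54  57  56 140 168 170]
 [173 177  99  56  57  54  56  55  84 163 171]
 [188 187 100  54  53  56  54  56 100 127 194]
 [125 115  88  54  58  60  53  54  52 190 114]
 [104 104 175  64  53  48  50  51  51 185 109]
 [104 102 182  91  51  50  47  52  66 190  94]
 [104 103 170 182  54  50  49  97 184 129  93]
 [102 156 165 175 186 180 182 189 128  89 145]
 [170 110  91 106 110 119 116 101  86  92  90]
 [ 93  92  92  94  96  93  95  94  89  96  93]
 [ 91  92  93 114 100 102  98 101 102 101 157]
 [ 90  92  94 165 101 106 108 110 105 164 177]
 [ 92  91 141 172 176 121 177 181 186 182 184]
 [127 168 173 110 157 182 185 188 185 174 108]
 [168 174 171 132  98 108 122 121 114 101 100]
 [160 169 173 173  94  98 100 102 102 103 101]]
```

apply_moves(delta_pos=[[0.011, 0.0485, 0], [0.011, 0.0485, 0], [0.011, 0.0485, 0], [0.011, 0.0485, 0], [0.011, 0.0485, 0], [0.011, 0.0485, 0]], dr=[[0, 0, 0.25], [0, 0, 0.5], [0, 0, 0.75], [0, 0, 1], [0, 0, 1], [0, 0, 1]], jaw=[0, 0, 0, 0, 0, 0])

```text
time: 37.0
tool_pos: [0.6058, -0.0927, 0.2277]
tool_rot: [3.142, 0.0, 1.029]
contact_force: [-0.4, -0.6, 0.4]
opening: 0.0007
grip_force: 0.0
```

apply_moves(delta_pos=[[0, 0, 0], [0, 0, 0], [0, 0, 0], [0, 0, 0], [0, 0, -0.05], [0, 0, -0.1], [0, 0, -0.1], [0, 0, -0.1]], dr=[[0, 0, 0.25], [0, 0, 0.5], [0, 0, 0.75], [0, 0, 1], [0, 0, 1], [0, 0, 1], [0, 0, 1], [0, 0, 1]], jaw=[0, 0, 0, 0, 0, 0, 0, 0])

```text
time: 37.67
tool_pos: [0.6053, -0.0921, 0.1871]
tool_rot: [-3.139, -0.001, 1.531]
contact_force: [0.5, -0.6, 0.1]
opening: 0.0005
grip_force: 0.0
```

apply_moves(delta_pos=[[0, 0, -0.08], [0, 0, -0.16], [0, 0, -0.23], [0, 0, -0.28], [0, 0, -0.305], [0, 0, -0.312], [0, 0, -0.312]], dr=[[0, 0, 0], [0, 0, 0], [0, 0, 0], [0, 0, 0], [0, 0, 0], [0, 0, 0], [0, 0, 0]], jaw=[0, 0, 0, 0, 0, 0, 0])

```text
time: 38.25
tool_pos: [0.6065, -0.0921, 0.0637]
tool_rot: [3.141, 0.0, 1.534]
contact_force: [-0.0, -0.2, 0.5]
opening: 0.0006
grip_force: 0.0
```

apply_moves(delta_pos=[[0, 0, -0.01], [0, 0, -0.02], [0, 0, -0.03], [0, 0, -0.034], [0, 0, -0.037], [0, 0, -0.037]], dr=[[0, 0, 0], [0, 0, 0], [0, 0, 0], [0, 0, 0], [0, 0, 0], [0, 0, 0]], jaw=[0, 0, 0, 0, 0, 0])

```text
time: 38.75
tool_pos: [0.6067, -0.092, 0.0488]
tool_rot: [3.139, 0.001, 1.535]
contact_force: [1.3, 0.1, 4.3]
opening: 0.0006
grip_force: 2.0
```

apply_moves(delta_pos=[[0, 0, -0.004], [0, 0, -0.008], [0, 0, -0.008]], dr=[[0, 0, 0], [0, 0, 0], [0, 0, 0]], jaw=[0, 0, 0])

```text
time: 39.0
tool_pos: [0.6068, -0.092, 0.0471]
tool_rot: [3.139, 0.001, 1.535]
contact_force: [-1.9, 0.0, 13.1]
opening: 0.0004
grip_force: 6.9
```

At the stop (13 N). Let it up and move clear.

apply_moves(delta_pos=[[0, 0, 0.02], [0, 0, 0.1], [0, 0, 0.2], [0, 0, 0.3], [0, 0, 0.4], [0, 0, 0.4], [0, 0, 0.4], [0, 0, 0.4]], dr=[[0, 0, 0], [0, 0, 0], [0, 0, 0], [0, 0, 0], [0, 0, 0], [0, 0, 0], [0, 0, 0], [0, 0, 0]], jaw=[0, 0, 0, 0, 0, 0, 0, 0])

```text
time: 39.67
tool_pos: [0.605, -0.0915, 0.2039]
tool_rot: [-3.139, -0.0, 1.535]
contact_force: [-0.7, -0.9, -0.4]
opening: 0.0001
grip_force: 0.0
```

```bash
python3 - <<'E'
from h import *
s=telemetry.observe(); print(s['time'],s['tool_pos'].round(3),s['contact_force'].round(1))
c=load('scene_end'); a=cv2.imread('pics/scene_end.png').astype(int); b=snap('scene','fin')[...,::-1].astype(int)
for k,X in dict(c1=(.534,-.2046,.11),c4=(.609,-.2016,.11),c5=(.612,-.2755,.11),c3=(.540,-.3506,.14),c6=(.6146,-.3502,.14)).items():
    x,y=proj(c,[X])[0].astype(int); print(k,(np.abs(a-b).sum(2)[y-10:y+11,x-10:x+11]>60).sum())
print(job.hand_in())
E
```

```text
39.6667 [ 0.605 -0.091  0.204] [-0.7 -0.9 -0.4]
c1 15
c4 118
c5 0
c3 0
c6 0
the job is handed in; nothing more can be done
None
```

The job is handed in, but no verdict came back: park was pressed and let up, three tins went into cells 1, 4 and 5 and two bottles into 3 and 6, then start was pressed and let up. In the last image check, cells 3, 5 and 6 were unchanged and cell 1 nearly so; cell 4 showed differences I put down to the arm's shadow but did not verify.

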